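Reload the tumbling mill in the pottery

TASK

Reload the tumbling mill: slide its cover fully open, scoop all the white grinding balls out of the wooden bin with the aluminium scoop and tip them into the hopper without touching the balls with the gripper, slide the cover fully shut and then push the start button. Also move every finished clay knob from the catch tray to the tote, and leave the scoop standing on its rubber mat. Leave the other pottery things on the bench alone.

Things in the scene. Friction and masses are not known exactly. Their poses are not given: they have to be found in the camera images.
- mill: Fixed grey tumbling mill, a box 230 (x) x 320 (y) x 130 mm high, origin at the centre of its underside, front towards -x. An open hopper in its top, 160 (x) x 130 (y) mm, 70 mm deep, lies under the sliding steel cover; the hopper's centre is at x = +20, y = -80 mm. An outlet spout juts 27 mm from the -y side over the catch tray's edge, 72 to 102 mm above the bench. It stands turned up to 0.08 rad.
- hopper_in (a point): Centre of the hopper's inner floor, 60 mm above the bench and 70 mm below the hopper's rim; axes as the mill's.
- cover (a joint): Steel sliding cover of the hopper, m: 0 fully shut, 0.145 fully open; it slides along the mill's +y axis on top of the mill (its plate's top is 138 mm above the bench) and stays where it is left (about 2 N of friction).
- cover_grip (a point): Middle of the black upright grip bar on the cover: 60 (x) x 16 (y) mm, from 138 to 172 mm above the bench; this point is 159 mm above the bench. It moves with the cover. Axes as the mill's.
- start (a joint): Round grey push button, 26 mm wide, on the mill's front strip: 0 released, 0.006 m fully pressed; sprung, about 5 N.
- start_top (a point): Centre of the button's top face, about 152 mm above the bench; pressed straight down.
- catch_tray: Fixed steel catch tray on legs, 160 (x) x 160 (y) mm outside, 5 mm walls, inner floor 45 mm and wall tops 70 mm above the bench; origin at bench level under its centre.
- tote: Fixed open grey plastic tote, 200 (x) x 160 (y) x 65 mm high, 5 mm walls and floor; origin at the centre of its underside.
- bin: Fixed open wooden bin of grinding balls, x -135 to +140, 114 mm wide (y, 104 inside), 45 mm high; walls and floor 5 mm; origin on its underside. The flat inner floor runs from x = -75 to +135 mm; from x = -75 mm towards the robot (-x) it rises as a 40 degree ramp to the rim, against which the balls can be scooped up. The balls start at x = -60 to -15 mm.
- mat: Fixed black rubber mat for the scoop, 170 (x) x 150 (y) x 4 mm; origin at the centre of its underside.
- scoop: Aluminium scoop, 200 g, standing flat: 114 (x) x 88 (y) mm, origin at the centre of its underside. The lip is at x = -57 mm; pan floor 2.5 mm thick, x = -57 to +31 mm, side walls 3 mm thick, 82 mm apart, rising from 5 mm at the lip to 31 mm, back wall 36 mm high. An upright wooden handle post, 24 (x) x 20 (y) mm, rises at x = +45 mm to 115 mm above the underside.
- ball1: White ceramic grinding ball, 26 mm across, 30 g; origin at its centre. May be absent.
- ball2: White ceramic grinding ball, 26 mm across, 30 g; origin at its centre. May be absent.
- ball3: White ceramic grinding ball, 26 mm across, 30 g; origin at its centre. May be absent.
- ball4: White ceramic grinding ball, 26 mm across, 30 g; origin at its centre. May be absent.
- ball5: White ceramic grinding ball, 26 mm across, 30 g; origin at its centre. May be absent.
- knob1: Clay drawer knob, 32 mm tall, round: foot 26 mm, neck 22 mm, head 36 mm across (at 20 to 26 mm up), 50 g; origin at the centre of its foot, z along its axis. May be absent.
- knob2: Clay drawer knob, 32 mm tall, round: foot 26 mm, neck 22 mm, head 36 mm across (at 20 to 26 mm up), 50 g; origin at the centre of its foot, z along its axis. May be absent.
- knob3: Clay drawer knob, 32 mm tall, round: foot 26 mm, neck 22 mm, head 36 mm across (at 20 to 26 mm up), 50 g; origin at the centre of its foot, z along its axis. May be absent.
- knob4: Clay drawer knob, 32 mm tall, round: foot 26 mm, neck 22 mm, head 36 mm across (at 20 to 26 mm up), 50 g; origin at the centre of its foot, z along its axis. May be absent.
- mug: Bystander: glazed mug, 76 mm across, 85 mm tall; origin at the centre of its underside.
- jar: Bystander: amber jar, 70 mm across, 100 mm tall; origin at the centre of its underside.
- bowl: Bystander: clay bowl, 120 mm across, 50 mm tall; origin at the centre of its underside.
- brush: Bystander: brush lying flat along its x axis; origin at the centre of its underside.
There are look-alikes about, which are no part of the job. What is shaped like the knob1 but green is not meant.

How it is judged:
By the outcome, as a careful person would: the job done as asked, in the order asked, and still so for the second after the job is handed in, with the robot touching nothing.
Of ball1, ball2, ball3, ball4, ball5 only 3 to 5 are there at a start; the rules pass over those that are not, and their reading is None.
Of knob1, knob2, knob3, knob4 only 2 to 4 are there at a start; the rules pass over those that are not, and their reading is None.
At some moment in a run one of knob1, knob2, knob3, knob4 may be knocked a few centimetres aside while the robot is not near it.
It also fails if it takes over 210 s, if anything falls off the work surface, if the arm or the gripper's body presses on something with over 40 N, if the wrist force passes 120 N, or if a joint passes its speed limit or range.

ROBOT

A 6-joint arm with a two-finger parallel gripper is mounted at the origin on the work surface. World frame = base frame: x ahead of the robot, y to its left, z up, the work surface at z = 0. Lengths are in m, angles in rad, forces in N, time in s.
With the tool pointing down it reaches from about 0.375 to 0.975 m from the base axis. Payload 3.8 kg.
Tool frame: the origin (TCP) lies at the centre of the arm's flange, where the gripper is bolted on; the fingertips stand 166 mm ahead of it and the grasp point (between the pads) lies arm.tcp_to_grasp ahead of it (arm.tcp_to_grasp is the distance from the TCP to the grasp point, in m); z points along the fingers, y is the line along which they close (so a half turn about z gives the same grasp; the last joint's range is limited). The gripper opens to 88 mm and grips with 3 to 60 N. Pads are 18 mm wide; open, the fingers measure 123 mm over their backs; the gripper's body (75 mm by 187 mm) begins 45 mm behind the grasp point.
Start: joints at [-1.276, 0.264, 1.604, -0, 1.274, -0.037], TCP at [0.22, -0.638, 0.405] pointing down, gripper open.
Joint ranges: [-2.63, 2.63], [-0.94, 2.18], [0.31, 2.57], [-1.31, 4.45], [0, 2.66], [-2.55, 2.55]. Speed limits (rad/s): [2.57, 2.57, 3.14, 3.14, 3.14, 3.14].

INTERFACE

Orientations are given as [roll, pitch, yaw] about the fixed x, y, z axes, in that order (R = Rz(yaw) Ry(pitch) Rx(roll)).
In Python, from station import status, cams, job, arm gives the robot as it stands.
- The arm moves only by the tool drive_tool, never from a script. Its argument "commands" is one flat list of numbers, 7 for each row, row after row: the shift along the tool's x, y, z in units of 40 mm (1.0 is 40 mm), then the turn, a rotation vector about the tool's x, y, z in units of pi/4 rad (1.0 is pi/4 rad), then the finger opening in mm, from 0 to 88.1. In form: [tx, ty, tz, ax, ay, az, jaw, tx, ty, tz, ax, ay, az, jaw, ...]. A call has exactly 8 rows; each row shifts and turns the commanded pose from where the row before left it, along the tool's axes as they then stand; what a row does not reach is not made up. A row lasts 1/8 s, in which the tool goes at most 62.5 mm and 10.7 degrees, less where a joint would pass 70% of its speed; a pose out of reach is approached as far as the arm can. A call with a number of a shift or a turn outside -1 to 1 is refused whole. A call with a gripper value outside its range is refused whole. The fingers move at their own pace and stop on an object; the grip force is fixed at half the most. Time passes only in rows, so rows that do not move let the fingers close, or fill a call up. It gives the time, the measured TCP pose, the force, the opening and the grip force at its end, in the units of the state.
- status.sense(): the state, without advancing time (a new reading comes with each control period).
- cams.capture(name): name is "scene" or "top" or "wrist"; returns the picture (480x640x3 uint8, blue, green, red); there is no depth.
- cams.camera_info(name): a dict with "K" (3x3 intrinsics, pixels), "extrinsics" (4x4, takes a point from world to camera coordinates). Camera axes: x right, y up, looking along -z (the intrinsics and any distortion apply to the point x, -y, -z); pixel columns grow to the right and rows downward; lengths in m; the calibration is good to about 2 mm. The wrist camera is an equidistant fisheye: a pixel r from the principal point sees the ray r / f radians off the axis. A picture is of the moment at which its call begins: read the wrist's pose just before it. camera_info takes no time and is no camera call; for the wrist camera it gives the pose at the moment of the call.
- job.sign_off(): hands the job in; it is judged then, once.
The state is a dict: "time_s": time; "joint_positions": joint angles; "dq": joint speeds; "effort": joint torques, N m; "tool_pos": TCP position; "tool_rot": TCP orientation; "ft_force": force on the tool from outside, world axes, zero at the start; "torque": the same for the moment, N m; "gripper_width": opening from 0.0 (shut) to 1.0 (fully open); "gripper_force": force on a finger pad.
Only numpy, scipy, OpenCV 4.12 (cv2) and the standard library are available. Lean on these libraries where they do the work, as an engineer would, in place of code of your own. Each camera call takes 0.05 s, during which the arm holds its last target. There are 200 camera calls.

## Working session

There is one attempt and no reset: what is moved stays moved. The work goes in short steps, Python scripts to look and compute and a tool call to move; the robot and the scene stay as the last step left them, time stands still between calls to the robot, and variables do not carry over. Pictures are saved under pics/ and viewed, at most 14 in all, crops included, and the job is handed in when it is done.

Besides the shell and the picture viewer there is one more tool, called by a JSON object that holds its "api" and its "payload". drive_tool: Moves the arm, as the interface text tells. Its arguments: {"type":"object","properties":{"commands":{"type":"array","items":{"type":"number"}}},"required":["commands"]}

```bash
ls; mkdir -p pics; python3 - <<'E'
from station import status,cams,job,arm
import cv2
s=status.sense();print(s['tool_pos'],s['tool_rot'],s['gripper_width'],arm.tcp_to_grasp)
for n in('scene','top'):
    cv2.imwrite(f'pics/{n}0.png',cams.capture(n));i=cams.camera_info(n);print(n,i)
E
```

```text
pics
[ 0.21976173 -0.63786318  0.40341603] [-3.13941433e+00 -6.63119455e-05  3.31811868e-01] 1.0031406593307057 0.1473
scene {'K': array([[436.8004431 ,   0.        , 319.99687051],
       [  0.        , 436.8004431 , 244.08312292],
       [  0.        ,   0.        ,   1.        ]]), 'extrinsics': array([[ 0.0954579 ,  0.99536443, -0.01172324, -0.01273845],
       [-0.64356558,  0.07069564,  0.76211907,  0.27536727],
       [ 0.759415  , -0.06520561,  0.64733074, -1.43199481],
       [ 0.        ,  0.        ,  0.        ,  1.        ]])}
top {'K': array([[549.2795168 ,   0.        , 326.70700734],
       [  0.        , 549.2795168 , 236.05659071],
       [  0.        ,   0.        ,   1.        ]]), 'extrinsics': array([[ 2.81502533e-02, -9.99590559e-01,  5.12620247e-03,
        -2.81977244e-02],
       [ 9.86750269e-01,  2.86076605e-02,  1.59704442e-01,
        -5.76474641e-01],
       [-1.59785701e-01,  5.62561168e-04,  9.87151565e-01,
        -1.39757660e+00],
       [ 0.00000000e+00,  0.00000000e+00,  0.00000000e+00,
         1.00000000e+00]])}
```

View pics/top0.png

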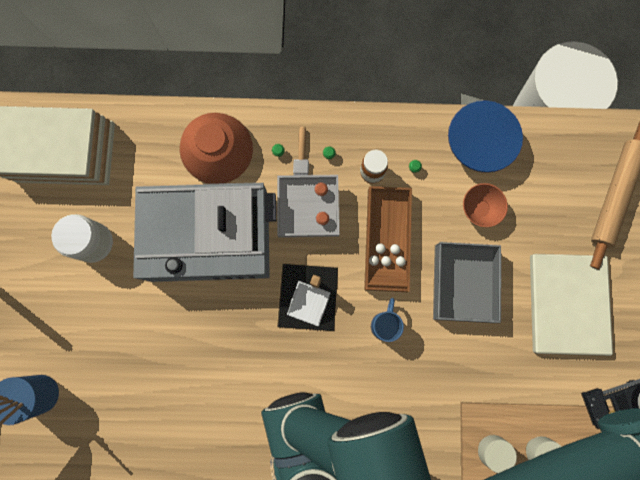

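View pics/scene0.png

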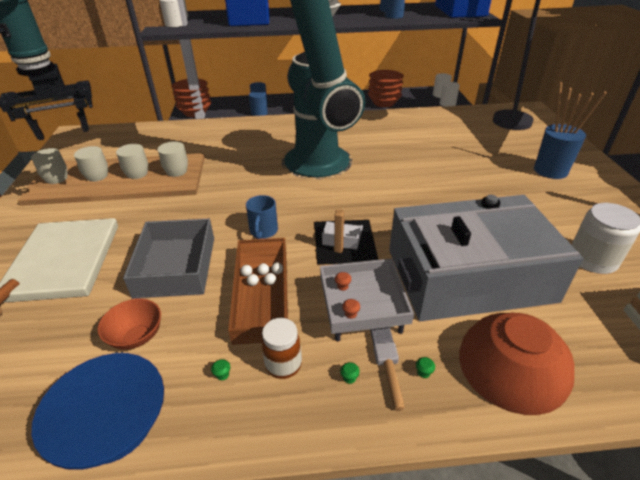

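Top view: mill (200,230) with grip bar (222,218) and button (174,265). Catch tray (310,205) holds red-orange knobs at (321,189) and (322,218). Bin (389,240) holds 5 balls at about (388,256). Tote (468,282), mat (309,297), and scoop with its lip towards the robot and post at (316,281).

Could be taken for knobs: green look-alikes at (278,150), (329,152) and (415,166), plus the terracotta bowls at (216,148) and (486,206). I choose only the two orange ones inside the tray. I'll check them in a close crop.

```bash
cat > h.py <<'E'
import numpy as np,cv2
from station import status,cams,job,arm
from scipy.spatial.transform import Rotation as R
def ray(n,px):
    i=cams.camera_info(n);E=i['extrinsics'];p=np.linalg.inv(i['K'])@np.array([px[0],px[1],1.])
    d=E[:3,:3].T@np.array([p[0],-p[1],-p[2]]);return -E[:3,:3].T@E[:3,3],d
def on(n,px,z):
    o,d=ray(n,px);return o+d*(z-o[2])/d[2]
def proj(n,P):
    i=cams.camera_info(n);E=i['extrinsics'];c=E[:3,:3]@np.array(P)+E[:3,3];q=i['K']@np.array([c[0],-c[1],-c[2]]);return q[:2]/q[2]
def blobs(im,lo,hi,amin=20):
    m=cv2.inRange(cv2.cvtColor(im,cv2.COLOR_BGR2HSV),lo,hi)
    n,l,s,c=cv2.connectedComponentsWithStats(m);return [(c[k].round(1),s[k,4],s[k,:4]) for k in range(1,n) if s[k,4]>=amin],l
def st():
    s=status.sense();r=R.from_euler('xyz',s['tool_rot']);g=s['tool_pos']+r.as_matrix()[:,2]*arm.tcp_to_grasp
    print('t',round(s['time_s'],2),'tcp',s['tool_pos'].round(4),'rpy',np.array(s['tool_rot']).round(3),'grasp',g.round(4),'w',round(s['gripper_width']*88.1,1),'f',np.array(s['ft_force']).round(1),s['gripper_force']);return s,r,g
def go(target,rpy):
    'units from the present pose to grasp point target with orientation rpy: shift in present tool axes, turn'
    s,r,g=st();r2=R.from_euler('xyz',rpy);t=np.array(target)-r2.as_matrix()[:,2]*arm.tcp_to_grasp
    print('shift',(r.inv().apply(t-s['tool_pos'])/.04).round(2),'turn',((r.inv()*r2).as_rotvec()/(np.pi/4)).round(3))
E
python3 - <<'E'
from h import *
t=cv2.imread('pics/top0.png')
def crop(x0,y0,x1,y1,f): return cv2.resize(t[y0:y1,x0:x1],None,fx=f,fy=f,interpolation=cv2.INTER_CUBIC)
a=crop(125,170,275,290,3.2);b=crop(270,165,420,285,3.2);c=crop(270,240,420,350,3.2);d=crop(420,170,570,280,3.2)
v=np.zeros((600,800,3),np.uint8)
v=crop(265,170,425,290,5);cv2.imwrite('pics/c1.png',v)
v=crop(130,175,345,335,3.7);cv2.imwrite('pics/c2.png',v)
b,_=blobs(t,(0,140,120),(14,255,255));print('red',[x for x in b if x[1]<400])
b,l=blobs(t,(0,0,190),(180,60,255));print('white',[x for x in b if x[1]<900])
b,_=blobs(t,(0,0,0),(180,90,40),15);print('blk',[(x[0],x[1],x[2]) for x in b if x[0][1]<340 and x[0][1]>170])
E
```

```text
red [(array([637.5, 133.3]), np.int32(53), array([634, 123,   6,  17], dtype=int32)), (array([320.2, 188.1]), np.int32(94), array([315, 183,  11,  11], dtype=int32)), (array([321.5, 217.4]), np.int32(91), array([317, 212,  10,  11], dtype=int32)), (array([597.6, 254. ]), np.int32(180), array([591, 243,  14,  24], dtype=int32)), (array([392.4, 257.2]), np.int32(39), array([389, 253,   8,  10], dtype=int32))]
white [(array([375.3, 160.4]), np.int32(419), array([364, 149,  24,  23], dtype=int32)), (array([379., 247.]), np.int32(41), array([376, 244,   7,   7], dtype=int32)), (array([393.6, 247.6]), np.int32(45), array([390, 244,   8,   8], dtype=int32)), (array([373.8, 258.7]), np.int32(21), array([372, 256,   5,   6], dtype=int32)), (array([384.7, 259.7]), np.int32(43), array([381, 256,   8,   8], dtype=int32)), (array([399.1, 260. ]), np.int32(42), array([396, 257,   8,   7], dtype=int32)), (array([311.1, 308.2]), np.int32(638), array([289, 291,  38,  34], dtype=int32)), (array([284.3, 421.8]), np.int32(41), array([282, 410,   9,  28], dtype=int32)), (array([359.7, 436.2]), np.int32(78), array([335, 430,  49,  11], dtype=int32)), (array([499.6, 455.4]), np.int32(740), array([485, 440,  31,  32], dtype=int32)), (array([545.8, 447.1]), np.int32(166), array([535, 442,  25,  14], dtype=int32)), (array([312.3, 474. ]), np.int32(110), array([292, 470,  43,  10], dtype=int32))]
blk [(array([268.6, 207.5]), np.int32(140), array([265, 194,  11,  28], dtype=int32)), (array([254.3, 216. ]), np.int32(131), array([252, 196,   5,  45], dtype=int32)), (array([222.5, 220. ]), np.int32(102), array([219, 207,   7,  25], dtype=int32)), (array([254.8, 246.2]), np.int32(30), array([253, 242,   5,   9], dtype=int32)), (array([176.6, 267.1]), np.int32(79), array([167, 258,  16,  16], dtype=int32)), (array([307.2, 294.3]), np.int32(1629), array([279, 264,  58,  67], dtype=int32))]
```

View pics/c1.png

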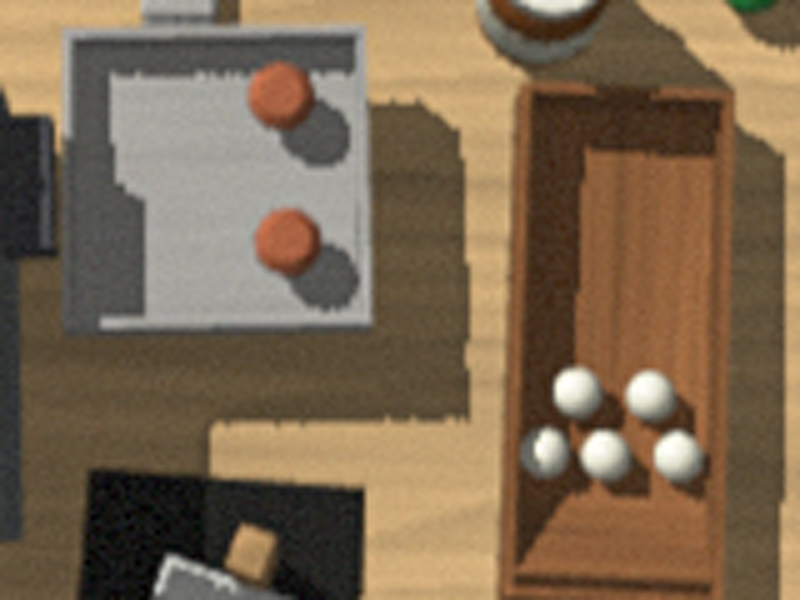

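View pics/c2.png

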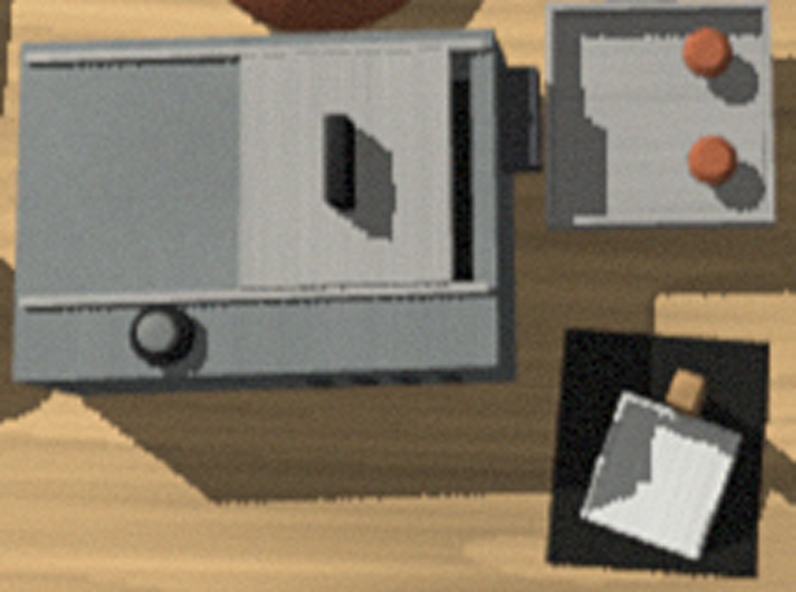

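```bash
python3 - <<'E'
from h import *
c1=lambda u,v:(265+u/5-.4,170+v/5-.4)
c2=lambda u,v:(130+u/3.7-.4,175+v/3.7-.4)
def P(n,f,u,v,z): p=on('top',f(u,v),z)*1000;print(n,p.round(1)[:2]);return p
print('cam',on('top',(0,0),1e3) is None,ray('top',(0,0))[0])
P('knobA',c1,280,95,.074);P('knobB',c1,287,242,.074)
a=P('binTL',c1,520,86,.045);b=P('binTR',c1,733,92,.045);c=P('bin leftlow',c1,501,598,.045);d=P('bin rtlow',c1,722,598,.045)
for i,q in enumerate([(579,392),(651,396),(545,452),(605,455),(678,456)]):P('ball%d'%i,c1,*q,.018)
P('lipL',c2,581,517,.008);P('lipR',c2,697,559,.008);P('backL',c2,625,392,.040);P('backR',c2,741,434,.040);P('handle top',c2,691,387,.119)
P('bar',c2,340,161,.168);P('button',c2,162,331,.152)
for q in[(22,45),(495,32),(499,380),(13,381)]:P('mill',c2,*q,.130)
for q in[(546,5),(770,5),(775,222),(547,228)]:P('tray',c2,*q,.07)
for q in[(567,330),(769,343),(757,576),(547,563)]:P('mat',c2,*q,.004)
for q in[(436,243),(501,243),(500,322),(434,320)]:print('tote',(on('top',q,.065)*1000).round(1))
print('jar',on('top',(375.3,160.4),.1),'mug',on('top',(388,325),.085))
t=cv2.imread('pics/top0.png');v=cv2.resize(t[175:345,340:520],None,fx=3.3,fy=3.3,interpolation=cv2.INTER_CUBIC);cv2.imwrite('pics/c3.png',v)
E
```

```text
cam False [ 0.34631752 -0.01090837  1.47183003]
knobA [697.7   7.8]
knobB [619.6   1.8]
binTL [ 713.8 -119.8]
binTR [ 713.8 -233.7]
bin leftlow [ 440.7 -114.3]
bin rtlow [ 443.9 -228.9]
ball0 [ 553.5 -156.1]
ball1 [ 552.4 -194.6]
ball2 [ 520.7 -138.4]
ball3 [ 520.  -170.4]
ball4 [ 520.6 -209.3]
lipL [371.1  88.1]
lipR [343.9   4.5]
backL [458.6  58.4]
backR [431.4 -24.1]
handle top [456.9  10.8]
bar [593.9 243.6]
button [480.9 355.9]
mill [674.7 470.8]
mill [693.2 151.1]
mill [457.  137.5]
mill [447.2 457.7]
tray [729.6 123.1]
tray [734.3 -36.1]
tray [578.  -43.5]
tray [569.1 115.5]
mat [505.1 103.8]
mat [499.9 -42.9]
mat [333.2 -38.5]
mat [338.1 111.2]
tote [ 564.  -295.4   65. ]
tote [ 568.9 -464.1   65. ]
tote [ 366.2 -457.    65. ]
tote [ 366.5 -289.6   65. ]
jar [ 0.77035012 -0.13185566  0.1       ] mug [ 0.35062553 -0.17081381  0.085     ]
```

View pics/c3.png

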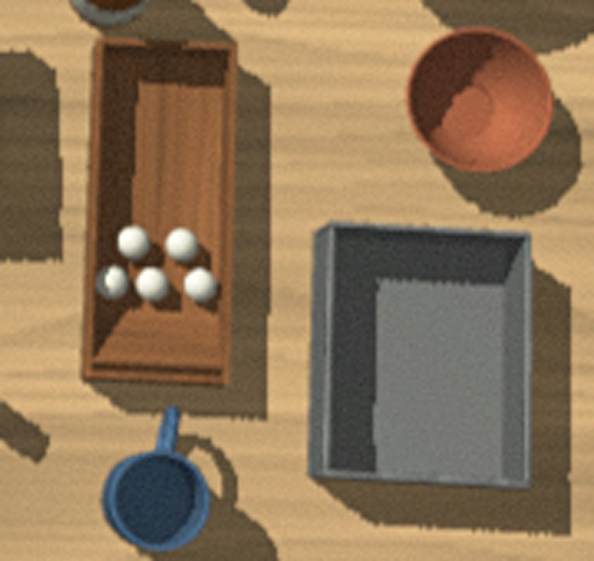

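The crops show two orange knobs standing in the tray at c1 (280,95) and (287,242), with the scoop post at c2 (691,387). The cover is already slightly open, with a dark gap at c2 (462,160). All sizes agree with those given. I'll start with the cover.

{"api": "drive_tool", "payload": {"commands": [0,0,0,0,0,0.175,60,0,0,0,0,0,0.175,60,0.44,-0.895,0,0,0,0,60,0.44,-0.895,0,0,0,0,60,0.44,-0.895,0,0,0,0,60,0.44,-0.895,0,0,0,0,60,0.44,-0.895,0,0,0,0,60,0.44,-0.895,0,0,0,0,60]}}

```text
time_s: 1.1
tool_pos: [0.3133, -0.4163, 0.4042]
tool_rot: [-3.141, 0.0, 0.057]
ft_force: [0.3, -0.3, 1.0]
gripper_width: 0.681
gripper_force: 0.0
```

{"api": "drive_tool", "payload": {"commands": [0.44,-0.895,0,0,0,0,60,0.44,-0.895,0,0,0,0,60,0.44,-0.895,0,0,0,0,60,0.44,-0.895,0,0,0,0,60,0.44,-0.895,0,0,0,0,60,0.44,-0.895,0,0,0,0,60,0.44,-0.895,0,0,0,0,60,0.44,-0.895,0,0,0,0,60]}}

```text
time_s: 2.1
tool_pos: [0.4375, -0.1224, 0.4044]
tool_rot: [-3.141, 0.0, 0.057]
ft_force: [-0.4, 0.2, -0.5]
gripper_width: 0.679
gripper_force: 0.0
```

{"api": "drive_tool", "payload": {"commands": [0.44,-0.895,0,0,0,0,60,0.44,-0.895,0,0,0,0,60,0.44,-0.895,0,0,0,0,60,0.44,-0.895,0,0,0,0,60,0.44,-0.895,0,0,0,0,60,0.44,-0.895,0,0,0,0,60,0.44,-0.895,0,0,0,0,60,0.44,-0.895,0,0,0,0,60]}}

```text
time_s: 3.1
tool_pos: [0.5618, 0.1714, 0.4041]
tool_rot: [3.141, 0.001, 0.057]
ft_force: [-0.1, -0.2, 0.1]
gripper_width: 0.68
gripper_force: 0.0
```

```bash
python3 - <<'E'
from h import *
go((.594,.2436,.162),(np.pi,0,.057))
im=cams.capture('wrist');cv2.imwrite('pics/w1.png',im);print(cams.camera_info('wrist'))
E
```

```text
t 3.1 tcp [0.5618 0.1714 0.4041] rpy [3.141e+00 1.000e-03 5.700e-02] grasp [0.5617 0.1714 0.2568] w 59.9 f [-0.1 -0.2  0.1] 0.0
shift [ 0.91 -1.76  2.37] turn [0.    0.001 0.   ]
{'K': array([[371.64829954,   0.        , 319.25672661],
       [  0.        , 371.64829954, 244.12449511],
       [  0.        ,   0.        ,   1.        ]]), 'extrinsics': array([[ 0.05910741, -0.9982468 , -0.00310418,  0.14268039],
       [ 0.95349676,  0.05737782, -0.2958914 , -0.50811798],
       [ 0.29555076,  0.01452955,  0.95521654, -0.55887326],
       [ 0.        ,  0.        ,  0.        ,  1.        ]])}
```

View pics/w1.png

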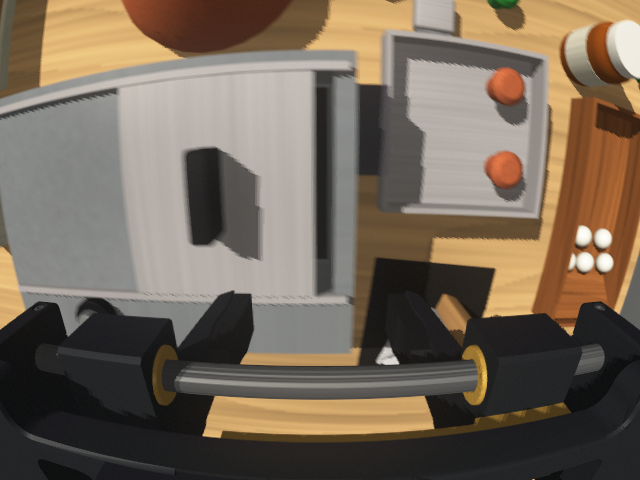

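Wrist view: the bar (204,196), the tray with both knobs at (506,86) and (504,170), and the balls in the bin at (590,250). This agrees with the top camera.

{"api": "drive_tool", "payload": {"commands": [0.455,-0.88,0,0,0,0,60,0.455,-0.88,0,0,0,0,60,0,0,0.8,0,0,0,60,0,0,0.8,0,0,0,60,0,0,0.5,0,0,0,60,0,0,0.25,0,0,0,60,0,0,0,0,0,0,60,0,0,0,0,0,0,0]}}

```text
time_s: 4.15
tool_pos: [0.5946, 0.2426, 0.3122]
tool_rot: [-3.141, -0.002, 0.057]
ft_force: [0.5, -0.1, -0.3]
gripper_width: 0.591
gripper_force: 0.0
```

{"api": "drive_tool", "payload": {"commands": [0,0,0,0,0,0,0,0,0,0,0,0,0,0,0,0,0,0,0,0,0,0,0,0,0,0,0,0,0,-0.3,0,0,0,0,0,0,-0.5,0,0,0,0,0,0,-0.5,0,0,0,0,0,0,-0.4,0,0,0,0,0]}}

```text
time_s: 5.15
tool_pos: [0.5899, 0.3124, 0.3111]
tool_rot: [-3.141, -0.0, 0.058]
ft_force: [-1.1, -3.4, 5.1]
gripper_width: 0.178
gripper_force: 30.0
```

```bash
python3 - <<'E'
from h import *
st()
cv2.imwrite('pics/t1.png',cams.capture('top'))
E
```

```text
t 5.15 tcp [0.5899 0.3124 0.3111] rpy [-3.141 -0.     0.058] grasp [0.5899 0.3124 0.1638] w 15.7 f [-1.1 -3.4  5.1] 29.99737026169896
```

{"api": "drive_tool", "payload": {"commands": [0,-0.4,0,0,0,0,0,0,-0.4,0,0,0,0,0,0,-0.3,0,0,0,0,0,0,-0.1,0,0,0,0,0,0,-0.1,0,0,0,0,0,0,-0.1,0,0,0,0,0,0,-0.05,0,0,0,0,0,0,0,0,0,0,0,0]}}

```text
time_s: 6.2
tool_pos: [0.5866, 0.369, 0.3111]
tool_rot: [-3.141, 0.0, 0.057]
ft_force: [-2.3, 0.5, 5.5]
gripper_width: 0.181
gripper_force: 30.0
```

{"api": "drive_tool", "payload": {"commands": [0,-0.08,0,0,0,0,0,0,-0.08,0,0,0,0,0,0,-0.08,0,0,0,0,0,0,-0.08,0,0,0,0,0,0,0,0,0,0,0,0,0,0,0,0,0,0,0,0,0,0,0,0,0,0,0,0,0,0,0,0,0]}}

```text
time_s: 7.2
tool_pos: [0.5869, 0.3738, 0.3108]
tool_rot: [3.124, 0.004, 0.057]
ft_force: [-2.5, -31.3, 13.5]
gripper_width: 0.179
gripper_force: 30.0
```

The cover hit its stop at y≈0.374 (31 N), where a fully open cover should be. Next: release, rise, and turn to grip the scoop post along its long axis.

{"api": "drive_tool", "payload": {"commands": [0,0.15,0,0,0,0,0,0,0,0,0,0,0,40,0,0,0,0,0,0,40,0,0,0,0,0,0,60,0,0,-0.5,0,0,0,60,0,0,-0.8,0,0,0,60,0,0,-0.8,0,0,0,60,0,0,0,0,0,0,60]}}

```text
time_s: 8.2
tool_pos: [0.5874, 0.3761, 0.4003]
tool_rot: [-3.137, -0.008, 0.057]
ft_force: [0.5, 0.2, 0.5]
gripper_width: 0.681
gripper_force: 0.0
```

{"api": "drive_tool", "payload": {"commands": [0,0,0,0,0,-0.217,60,0,0,0,0,0,-0.217,60,0,0,0,0,0,-0.217,60,0,0,0,0,0,-0.217,60,0,0,0,0,0,-0.217,60,0,0,0,0,0,-0.217,60,0,0,0,0,0,-0.218,60,0,0,0,0,0,0,60]}}

```text
time_s: 9.2
tool_pos: [0.5861, 0.3751, 0.3936]
tool_rot: [-3.14, 0.001, 1.249]
ft_force: [-0.5, 0.3, 0.0]
gripper_width: 0.68
gripper_force: 0.0
```

```bash
python3 - <<'E'
from h import *
go((.4555,.013,.099),(np.pi,0,1.253))
im=cams.capture('top')
v=cv2.resize(im[170:340,130:345],None,fx=3.7,fy=3.5,interpolation=cv2.INTER_CUBIC);cv2.imwrite('pics/t2.png',v)
E
```

```text
t 9.2 tcp [0.5861 0.3751 0.3936] rpy [-3.140e+00  1.000e-03  1.249e+00] grasp [0.5859 0.375  0.2463] w 59.9 f [-0.5  0.3  0. ] 0.0
shift [-9.62 -0.23  3.69] turn [-0.001  0.002 -0.005]
```

View pics/t2.png

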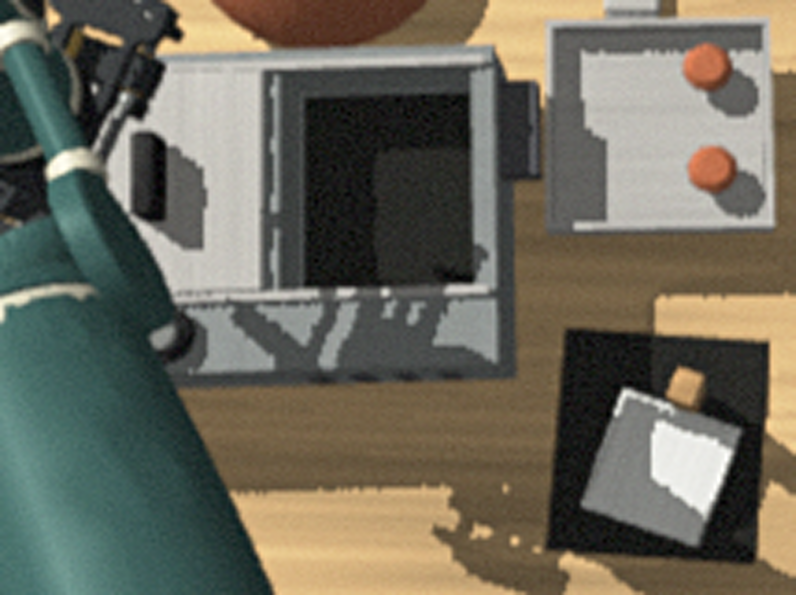

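The hopper is fully open at (390,190), and the scoop and knobs are undisturbed.

{"api": "drive_tool", "payload": {"commands": [-0.9,0,0,0,0,0,60,-0.9,0,0,0,0,0,60,-0.9,0,0,0,0,0,60,-0.9,0,0,0,0,0,60,-0.9,0,0,0,0,0,60,-0.9,0,0,0,0,0,60,-0.9,0,0,0,0,0,60,-0.9,0,0,0,0,0,60]}}

```text
time_s: 10.25
tool_pos: [0.4952, 0.1007, 0.3945]
tool_rot: [3.142, 0.0, 1.248]
ft_force: [-0.2, -0.4, 0.0]
gripper_width: 0.682
gripper_force: 0.0
```

{"api": "drive_tool", "payload": {"commands": [-0.9,-0.23,0,0,0,0,60,-0.9,0,0,0,0,0,60,-0.62,0,0,0,0,0,60,0,0,0.9,0,0,0,60,0,0,0.8,0,0,0,60,0,0,0,0,0,0,60,0,0,0,0,0,0,60,0,0,0,0,0,0,60]}}

```text
time_s: 11.25
tool_pos: [0.4574, 0.0129, 0.3284]
tool_rot: [3.139, -0.001, 1.25]
ft_force: [-1.1, -0.8, -0.2]
gripper_width: 0.68
gripper_force: 0.0
```

```bash
python3 - <<'E'
from h import *
go((.4555,.013,.099),(np.pi,0,1.253))
cv2.imwrite('pics/w2.png',cams.capture('wrist'))
E
```

```text
t 11.25 tcp [0.4574 0.0129 0.3284] rpy [ 3.139e+00 -1.000e-03  1.250e+00] grasp [0.4579 0.0128 0.1811] w 59.9 f [-1.1 -0.8 -0.2] 0.0
shift [-0.01 -0.05  2.05] turn [ 0.004 -0.001 -0.003]
```

View pics/w2.png

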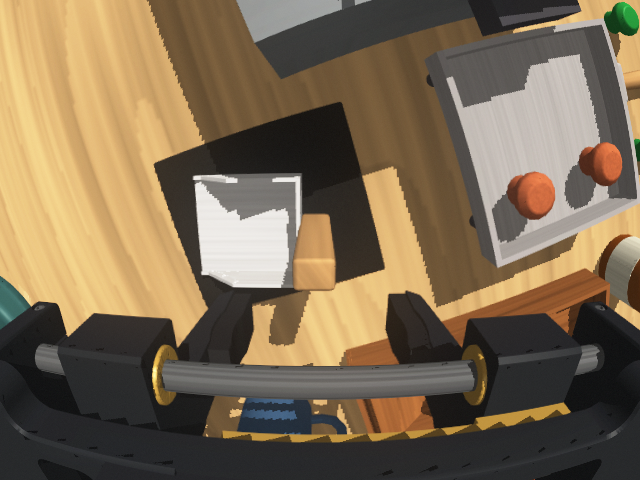

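The post's top face is at (315,273), square between the fingers at columns 252 to 388. I'll check it by casting a ray.

```bash
cat >> h.py <<'E'
def wrist(px,z):
    i=cams.camera_info('wrist');K=i['K'];E=i['extrinsics'];u=np.array([px[0]-K[0,2],px[1]-K[1,2]]);r=np.hypot(*u);th=r/K[0,0]
    c=np.array([np.sin(th)*u[0]/r,-np.sin(th)*u[1]/r,-np.cos(th)]);d=E[:3,:3].T@c;o=-E[:3,:3].T@E[:3,3];return o+d*(z-o[2])/d[2]
E
python3 - <<'E'
from h import *
print(wrist((315,274),.119), wrist((533,190),.074),wrist((605,160),.074))
print([wrist(p,.119) for p in((295,261),(336,261),(335,289),(293,289))])
E
```

```text
[0.45740523 0.01476461 0.119     ] [0.61847649 0.00725051 0.074     ] [0.694468   0.01190644 0.074     ]
[array([0.44953029, 0.0253546 , 0.119     ]), array([0.47059795, 0.01835779, 0.119     ]), array([0.46509897, 0.00268762, 0.119     ]), array([0.44288749, 0.01004946, 0.119     ])]
```

{"api": "drive_tool", "payload": {"commands": [0,0,0.7,0,0,0,60,0,0,0.7,0,0,0,60,0,0,0.4,0,0,0,60,0,0,0.25,0,0,0,60,0,0,0,0,0,0,60,0,0,0,0,0,0,0,0,0,0,0,0,0,0,0,0,0,0,0,0,0]}}

```text
time_s: 12.3
tool_pos: [0.4569, 0.0127, 0.2452]
tool_rot: [3.141, -0.0, 1.251]
ft_force: [-0.4, 0.7, -0.5]
gripper_width: 0.365
gripper_force: 0.0
```

{"api": "drive_tool", "payload": {"commands": [0,0,0,0,0,0,0,0,0,0,0,0,0,0,0,0,-0.3,0,0,0,0,0,0,-0.6,0,0,0,0,0,0,-0.6,0,0,0,0,0,0,-0.5,0,0,0,0,0,0,0,0,0,0,0,0,0,0,0,0,0,0]}}

```text
time_s: 13.3
tool_pos: [0.4562, 0.0128, 0.3241]
tool_rot: [-3.141, 0.0, 1.251]
ft_force: [0.2, -0.8, -2.8]
gripper_width: 0.27
gripper_force: 29.8
```

```bash
python3 - <<'E'
from h import *
# bin: origin, yaw; scoop lip start at bin x=+10 -> handle at +112
b=np.array([.574,-.1742]);a=-.019;X=np.array([np.cos(a),np.sin(a)])
for hx in(112,): p=b+X*hx/1000;go((*p,.146),(np.pi,0,a+np.pi/2))
E
```

```text
t 13.3 tcp [0.4562 0.0128 0.3241] rpy [-3.141  0.     1.251] grasp [0.456  0.0128 0.1768] w 23.8 f [ 0.2 -0.8 -2.8] 29.84030264778994
shift [-2.68  6.94  0.76] turn [-0.001  0.    -0.383]
```

{"api": "drive_tool", "payload": {"commands": [0,0,0,0,0,-0.19,0,0,0,0,0,0,-0.193,0,-0.6,0.7,0,0,0,0,0,-0.6,0.7,0,0,0,0,0,-0.6,0.7,0,0,0,0,0,-0.6,0.7,0,0,0,0,0,-0.6,0.7,0,0,0,0,0,-0.6,0.7,0,0,0,0,0]}}

```text
time_s: 14.3
tool_pos: [0.6221, -0.1352, 0.3225]
tool_rot: [-3.138, -0.001, 1.551]
ft_force: [0.4, 0.7, -1.9]
gripper_width: 0.27
gripper_force: 29.9
```

{"api": "drive_tool", "payload": {"commands": [-0.6,0.7,0,0,0,0,0,-0.42,0.5,0,0,0,0,0,0,0.44,0,0,0,0,0,0,0,0,0,0,0,0,0,0,0,0,0,0,0,0,0,0,0,0,0,0,0,0,0,0,0,0,0,0,0,0,0,0,0,0]}}

```text
time_s: 15.3
tool_pos: [0.6864, -0.1764, 0.3251]
tool_rot: [3.141, 0.0, 1.552]
ft_force: [0.8, 0.3, -2.5]
gripper_width: 0.272
gripper_force: 29.9
```

```bash
python3 - <<'E'
from h import *
b=np.array([.574,-.1742]);a=-.019;X=np.array([np.cos(a),np.sin(a)])
p=b+X*.112;go((*p,.100),(np.pi,0,a+np.pi/2))
cv2.imwrite('pics/w3.png',cams.capture('wrist'))
E
```

```text
t 15.3 tcp [ 0.6864 -0.1764  0.3251] rpy [3.141 0.    1.552] grasp [ 0.6864 -0.1764  0.1778] w 23.9 f [ 0.8  0.3 -2.5] 29.877445314850775
shift [ 0.   -0.01  1.94] turn [ 0.  0. -0.]
```

View pics/w3.png

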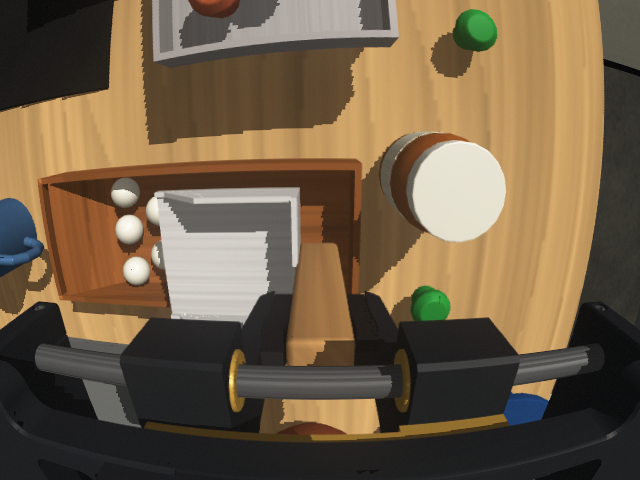

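The scoop is over the bin, with its lip (160,250) clear of the balls. Lowering it.

{"api": "drive_tool", "payload": {"commands": [0,0,0.4,0,0,0,0,0,0,0.5,0,0,0,0,0,0,0.5,0,0,0,0,0,0,0.3,0,0,0,0,0,0,0.12,0,0,0,0,0,0,0.06,0,0,0,0,0,0,0.04,0,0,0,0,0,0,0,0,0,0,0]}}

```text
time_s: 16.35
tool_pos: [0.6869, -0.1766, 0.2486]
tool_rot: [3.141, 0.0, 1.552]
ft_force: [-0.5, 0.4, -2.7]
gripper_width: 0.271
gripper_force: 29.9
```

{"api": "drive_tool", "payload": {"commands": [0,0,0.04,0,0,0,0,0,0,0.03,0,0,0,0,0,0,0.02,0,0,0,0,0,0,0,0,0,0,0,0,0,0,0,0,0,0,0,0,0,0,0,0,0,0,0,0,0,0,0,0,0,0,0,0,0,0,0]}}

```text
time_s: 17.35
tool_pos: [0.6869, -0.1766, 0.246]
tool_rot: [3.141, 0.0, 1.552]
ft_force: [-1.9, 0.6, 5.7]
gripper_width: 0.27
gripper_force: 29.9
```

{"api": "drive_tool", "payload": {"commands": [0,-0.15,-0.02,0,0,0,0,0,-0.2,0,0,0,0,0,0,-0.2,0,0,0,0,0,0,-0.2,0,0,0,0,0,0,-0.2,0,0,0,0,0,0,-0.2,0,0,0,0,0,0,-0.2,0,0,0,0,0,0,-0.1,0,0,0,0,0]}}

```text
time_s: 18.35
tool_pos: [0.6286, -0.1755, 0.2459]
tool_rot: [3.14, 0.0, 1.551]
ft_force: [4.6, -0.6, 5.2]
gripper_width: 0.268
gripper_force: 29.9
```

```bash
python3 - <<'E'
from h import *
b=np.array([.574,-.1742]);a=-.019;X=np.array([np.cos(a),np.sin(a)])
s,r,g=st();print('lip bin x',(g[:2]-b)@X*1000-102)
cv2.imwrite('pics/w4.png',cams.capture('wrist')[100:400,0:420])
E
```

```text
t 18.35 tcp [ 0.6286 -0.1755  0.2459] rpy [3.14  0.    1.551] grasp [ 0.6289 -0.1756  0.0986] w 23.6 f [ 4.6 -0.6  5.2] 29.94973179185763
lip bin x -47.050865703709036
```

View pics/w4.png

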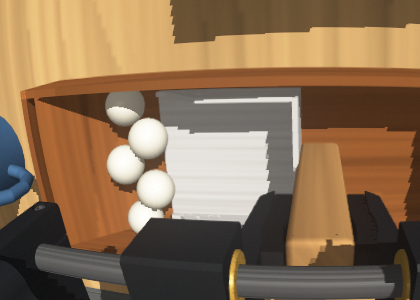

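All five balls lie ahead of the lip against the ramp. I'll push on to the ramp's foot.

{"api": "drive_tool", "payload": {"commands": [0,-0.1,0,0,0,0,0,0,-0.15,0,0,0,0,0,0,-0.15,0,0,0,0,0,0,-0.15,0,0,0,0,0,0,-0.1,0,0,0,0,0,0,-0.03,0,0,0,0,0,0,0,0,0,0,0,0,0,0,0,0,0,0,0]}}

```text
time_s: 19.4
tool_pos: [0.6022, -0.175, 0.2459]
tool_rot: [3.138, 0.001, 1.551]
ft_force: [6.2, 0.1, 4.5]
gripper_width: 0.266
gripper_force: 29.9
```

```bash
python3 - <<'E'
from h import *
b=np.array([.574,-.1742]);a=-.019;X=np.array([np.cos(a),np.sin(a)])
s,r,g=st();print('lip bin x',(g[:2]-b)@X*1000-102)
cv2.imwrite('pics/w5.png',cams.capture('wrist')[100:400,0:420])
E
```

```text
t 19.4 tcp [ 0.6022 -0.175   0.2459] rpy [3.138e+00 1.000e-03 1.551e+00] grasp [ 0.6027 -0.1751  0.0986] w 23.4 f [6.2 0.1 4.5] 29.93991541296026
lip bin x -73.26401113586894
```

View pics/w5.png

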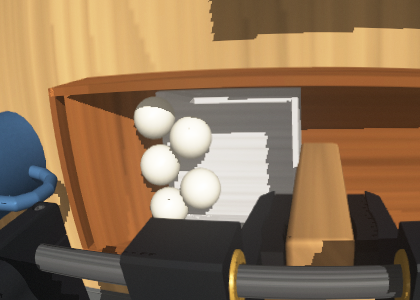

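Two balls are in the pan and three ride against the ramp. Now I'll tilt the lip up while it follows the ramp.

{"api": "drive_tool", "payload": {"commands": [0,0.08,-0.02,0.055,0,0,0,0,0.09,0,0.055,0,0,0,0,0.09,0,0.055,0,0,0,0,0.09,0,0.055,0,0,0,0,0.09,0,0.055,0,0,0,0,0.09,0,0.055,0,0,0,0,0,0,0,0,0,0,0,0,0,0,0,0,0]}}

```text
time_s: 20.45
tool_pos: [0.6234, -0.1753, 0.2438]
tool_rot: [-2.885, 0.0, 1.552]
ft_force: [9.1, 0.2, 3.3]
gripper_width: 0.269
gripper_force: 30.0
```

```bash
cat >> h.py <<'E'
def scoop():
    b=np.array([.574,-.1742]);a=-.019;X=np.array([np.cos(a),np.sin(a)])
    s,r,g=st();M=r.as_matrix();L=g-M[:,1]*.102+M[:,2]*.0939;B=g+M[:,1]*.012+M[:,2]*.0939
    print('lip x,z',(L[:2]-b)@X*1000,L[2]*1000-5,'back',(B[:2]-b)@X*1000,B[2]*1000-5)
E
python3 - <<'E'
from h import *
scoop()
cv2.imwrite('pics/w6.png',cams.capture('wrist')[100:400,0:420])
E
```

```text
t 20.45 tcp [ 0.6234 -0.1753  0.2438] rpy [-2.885  0.     1.552] grasp [ 0.5859 -0.1746  0.1013] w 23.7 f [9.1 0.2 3.3] 29.958730987273157
lip x,z -110.54944735009471 31.428992560049053 back -0.28778364488919406 2.474450608552063
```

View pics/w6.png

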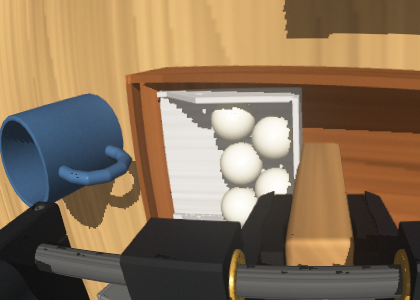

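All five balls are in the pan. Lifting gently.

{"api": "drive_tool", "payload": {"commands": [0,-0.05,-0.2,0,0,0,0,0,-0.1,-0.38,0,0,0,0,0,-0.13,-0.48,0,0,0,0,0,-0.15,-0.58,0.05,0,0,0,0,-0.16,-0.58,0.05,0,0,0,0,-0.17,-0.58,0.05,0,0,0,0,-0.18,-0.58,0.03,0,0,0,0,-0.15,-0.4,0,0,0,0]}}

```text
time_s: 21.5
tool_pos: [0.6272, -0.1754, 0.4029]
tool_rot: [-2.743, 0.0, 1.551]
ft_force: [-0.3, -0.9, -3.6]
gripper_width: 0.271
gripper_force: 30.0
```

{"api": "drive_tool", "payload": {"commands": [0,-0.15,-0.3,0,0,0,0,0,-0.15,-0.4,0,0,0,0,0,-0.15,-0.4,0,0,0,0,0,-0.1,-0.3,0,0,0,0,0,-0.05,-0.1,0,0,0,0,0,0,0,0,0,0,0,0,0,0,0,0,0,0,0,0,0,0,0,0,0]}}

```text
time_s: 22.5
tool_pos: [0.6284, -0.1754, 0.4646]
tool_rot: [-2.74, -0.0, 1.552]
ft_force: [0.2, 0.5, -4.2]
gripper_width: 0.27
gripper_force: 30.0
```

```bash
python3 - <<'E'
from h import *
scoop()
cv2.imwrite('pics/w7.png',cams.capture('wrist')[100:400,0:420])
im=cams.capture('top');b,_=blobs(im,(0,0,190),(180,60,255));print([x[:2] for x in b if x[0][0]>330 and x[0][0]<430 and x[0][1]>170 and x[0][1]<350])
E
```

```text
t 22.5 tcp [ 0.6284 -0.1754  0.4646] rpy [-2.74  -0.     1.552] grasp [ 0.5707 -0.1742  0.3291] w 23.8 f [ 0.2  0.5 -4.2] 29.988903250559815
lip x,z -133.86312412898005 277.5487465813931 back -28.95041636017746 232.94691165861047
[(array([398.9, 174.8]), np.int32(25)), (array([395.6, 206.2]), np.int32(179))]
```

View pics/w7.png

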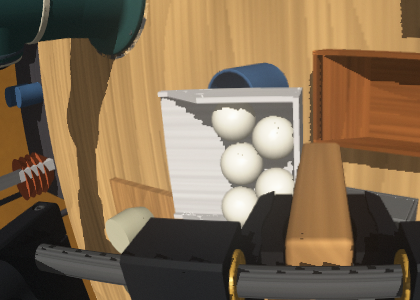

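```bash
cat >> h.py <<'E'
def lip(L,t,yaw):
    s,r,g=st();r2=R.from_euler('xyz',(np.pi,0,yaw))*R.from_euler('x',np.radians(t));M=r2.as_matrix()
    T=np.array(L)+M[:,1]*.102-M[:,2]*.2412
    print('T',T.round(3),'shift now-axes',(r.inv().apply(T-s['tool_pos'])/.04).round(2),'new-axes',(r2.inv().apply(T-s['tool_pos'])/.04).round(2),'turn',((r.inv()*r2).as_rotvec()/(np.pi/4)).round(3))
E
python3 - <<'E'
from h import *
lip((.6295,.2272,.23),22.9,1.628)
E
```

```text
t 22.6 tcp [ 0.6284 -0.1754  0.4649] rpy [-2.74  -0.     1.552] grasp [ 0.5709 -0.1742  0.3294] w 23.8 f [ 0.6  0.8 -4.2] 29.988943525822833
T [0.817 0.238 0.412] shift now-axes [10.42  4.67 -0.56] new-axes [10.05  5.39 -0.85] turn [-0.002 -0.038 -0.089]
```

{"api": "drive_tool", "payload": {"commands": [0,0,0,0,-0.038,-0.089,0,0.3,0.16,-0.03,0,0,0,0,0.5,0.27,-0.04,0,0,0,0,0.7,0.38,-0.06,0,0,0,0,0.7,0.38,-0.06,0,0,0,0,0.7,0.38,-0.06,0,0,0,0,0.7,0.38,-0.06,0,0,0,0,0.7,0.38,-0.06,0,0,0,0]}}

```text
time_s: 23.6
tool_pos: [0.7108, 0.0043, 0.4421]
tool_rot: [-2.741, -0.0, 1.628]
ft_force: [0.0, -0.2, -3.5]
gripper_width: 0.268
gripper_force: 30.0
```

{"api": "drive_tool", "payload": {"commands": [0.7,0.38,-0.06,0,0,0,0,0.7,0.38,-0.06,0,0,0,0,0.7,0.38,-0.06,0,0,0,0,0.7,0.38,-0.06,0,0,0,0,0.7,0.38,-0.06,0,0,0,0,0.7,0.38,-0.06,0,0,0,0,0.7,0.38,-0.06,0,0,0,0,0.5,0.27,-0.04,0,0,0,0]}}

```text
time_s: 24.6
tool_pos: [0.8131, 0.2268, 0.4126]
tool_rot: [-2.74, 0.0, 1.629]
ft_force: [0.5, -0.0, -3.1]
gripper_width: 0.272
gripper_force: 30.0
```

{"api": "drive_tool", "payload": {"commands": [0.3,0.16,-0.03,0,0,0,0,0,0,0,0,0,0,0,0,0,0,0,0,0,0,0,0,0,0,0,0,0,0,0,0,0,0,0,0,0,0,0,0,0,0,0,0,0,0,0,0,0,0,0,0,0,0,0,0,0]}}

```text
time_s: 25.6
tool_pos: [0.8185, 0.236, 0.4125]
tool_rot: [-2.741, 0.0, 1.627]
ft_force: [-0.6, -0.2, -4.0]
gripper_width: 0.267
gripper_force: 30.0
```

```bash
python3 - <<'E'
from h import *
for t,z in((22.9,.23),(14,.19),(5,.155),(-10,.15),(-25,.145),(-40,.14),(-55,.135)): lip((.6295,.2272,z),t,1.628)
im=cams.capture('top')
v=cv2.resize(im[120:320,100:340],None,fx=3,fy=3,interpolation=cv2.INTER_CUBIC);cv2.imwrite('pics/t3.png',v)
E
```

```text
t 25.6 tcp [0.8185 0.236  0.4125] rpy [-2.741  0.     1.627] grasp [0.7611 0.2327 0.2769] w 23.6 f [-0.6 -0.2 -4. ] 30.011712507839547
T [0.817 0.238 0.412] shift now-axes [ 0.05 -0.03  0.01] new-axes [ 0.05 -0.03  0.01] turn [-0.001  0.    -0.001]
t 25.6 tcp [0.8185 0.236  0.4125] rpy [-2.741  0.     1.627] grasp [0.7611 0.2327 0.2769] w 23.6 f [-0.6 -0.2 -4. ] 30.011712507839547
T [0.787 0.236 0.399] shift now-axes [ 0.05 -0.6   0.61] new-axes [ 0.05 -0.69  0.51] turn [-0.199  0.    -0.001]
t 25.6 tcp [0.8185 0.236  0.4125] rpy [-2.741  0.     1.627] grasp [0.7611 0.2327 0.2769] w 23.6 f [-0.6 -0.2 -4. ] 30.011712507839547
T [0.752 0.234 0.386] shift now-axes [ 0.05 -1.28  1.25] new-axes [ 0.05 -1.6   0.8 ] turn [-0.399  0.    -0.001]
t 25.6 tcp [0.8185 0.236  0.4125] rpy [-2.741  0.     1.627] grasp [0.7611 0.2327 0.2769] w 23.6 f [-0.6 -0.2 -4. ] 30.011712507839547
T [0.688 0.231 0.405] shift now-axes [ 0.05 -2.94  1.44] new-axes [ 0.05 -3.25 -0.39] turn [-0.732  0.    -0.001]
t 25.6 tcp [0.8185 0.236  0.4125] rpy [-2.741  0.     1.627] grasp [0.7611 0.2327 0.2769] w 23.6 f [-0.6 -0.2 -4. ] 30.011712507839547
T [0.62  0.227 0.407] shift now-axes [ 0.05 -4.52  2.07] new-axes [ 0.05 -4.56 -1.97] turn [-1.066e+00  0.000e+00 -1.000e-03]
t 25.6 tcp [0.8185 0.236  0.4125] rpy [-2.741  0.     1.627] grasp [0.7611 0.2327 0.2769] w 23.6 f [-0.6 -0.2 -4. ] 30.011712507839547
T [0.553 0.223 0.39 ] shift now-axes [ 0.05 -5.91  3.11] new-axes [ 0.05 -5.45 -3.85] turn [-1.399e+00  0.000e+00 -1.000e-03]
t 25.6 tcp [0.8185 0.236  0.4125] rpy [-2.741  0.     1.627] grasp [0.7611 0.2327 0.2769] w 23.6 f [-0.6 -0.2 -4. ] 30.011712507839547
T [0.491 0.219 0.357] shift now-axes [ 0.05 -7.01  4.48] new-axes [ 0.05 -5.85 -5.92] turn [-1.732e+00  1.000e-03 -1.000e-03]
```

View pics/t3.png

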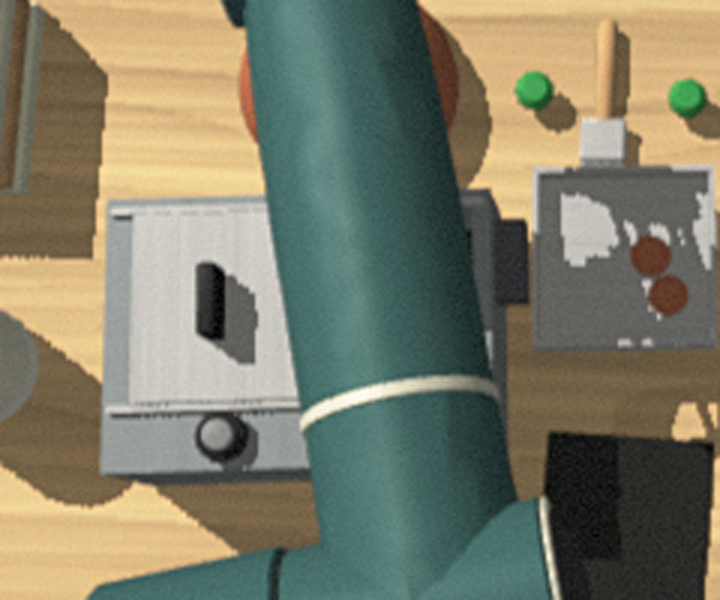

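The top view shows one knob has been knocked: both are now at crop (650,256) and (668,295), still in the tray. I'll measure them again later. Now to pour: bring the lip over the hopper and level the scoop.

{"api": "drive_tool", "payload": {"commands": [0,-0.2,0.15,-0.05,0,0,0,0,-0.24,0.175,-0.0665,0,0,0,0,-0.24,0.175,-0.0665,0,0,0,0,-0.24,0.175,-0.0665,0,0,0,0,-0.24,0.175,-0.0665,0,0,0,0,-0.24,0.175,-0.0665,0,0,0,0,-0.04,0.025,-0.0165,0,0,0,0,0,0,0,0,0,0]}}

```text
time_s: 26.65
tool_pos: [0.7519, 0.2323, 0.388]
tool_rot: [-3.054, 0.0, 1.628]
ft_force: [-0.1, -0.1, -3.4]
gripper_width: 0.273
gripper_force: 30.0
```

```bash
python3 - <<'E'
from h import *
lip((.6295,.2272,.155),5,1.628)
cv2.imwrite('pics/w8.png',cams.capture('wrist')[60:400,0:520])
E
```

```text
t 26.65 tcp [0.7519 0.2323 0.388 ] rpy [-3.054  0.     1.628] grasp [0.739  0.2315 0.2412] w 24.0 f [-0.1 -0.1 -3.4] 29.982548075859086
T [0.752 0.234 0.386] shift now-axes [0.05 0.01 0.04] new-axes [0.05 0.01 0.04] turn [-0.001  0.    -0.001]
```

View pics/w8.png

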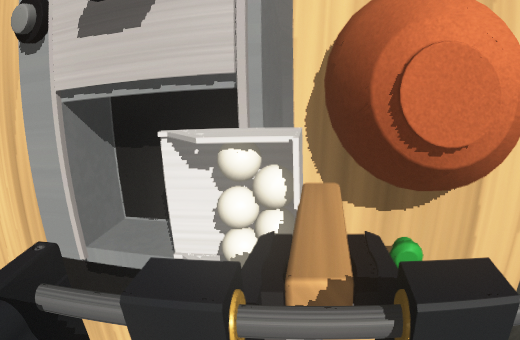

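```bash
python3 - <<'E'
from h import *
for n,p,z in(('rim front +y',(57,152),.13),('rim front -y',(86,322),.13),('rim back +y',(237,143),.13),('lip +y',(160,193),.162),('lip -y',(173,317),.162)):print(n,wrist(p,z).round(4))
E
```

```text
rim front +y [0.5109 0.2947 0.13  ]
rim front -y [0.5192 0.1402 0.13  ]
rim back +y [0.6728 0.2988 0.13  ]
lip +y [0.632  0.2689 0.162 ]
lip -y [0.6344 0.1824 0.162 ]
```

The scoop is centred over the hopper: y 0.182 to 0.269 against about 0.16 to 0.29, with the lip 115 mm behind the front rim. Pouring.

{"api": "drive_tool", "payload": {"commands": [0,-0.2,-0.07,-0.042,0,0,0,0,-0.2,-0.07,-0.042,0,0,0,0,-0.2,-0.07,-0.042,0,0,0,0,-0.2,-0.07,-0.042,0,0,0,0,-0.2,-0.07,-0.042,0,0,0,0,-0.2,-0.07,-0.042,0,0,0,0,-0.2,-0.07,-0.042,0,0,0,0,-0.2,-0.07,-0.042,0,0,0]}}

```text
time_s: 27.7
tool_pos: [0.688, 0.2285, 0.4085]
tool_rot: [2.965, 0.0, 1.627]
ft_force: [-0.2, -0.8, -3.8]
gripper_width: 0.27
gripper_force: 30.0
```

{"api": "drive_tool", "payload": {"commands": [0,-0.2,-0.07,-0.042,0,0,0,0,-0.2,-0.07,-0.042,0,0,0,0,-0.2,-0.07,-0.042,0,0,0,0,-0.2,-0.07,-0.042,0,0,0,0,-0.2,-0.07,-0.042,0,0,0,0,-0.2,-0.07,-0.042,0,0,0,0,-0.2,-0.07,-0.042,0,0,0,0,-0.2,-0.07,-0.042,0,0,0]}}

```text
time_s: 28.7
tool_pos: [0.6205, 0.2247, 0.4121]
tool_rot: [2.701, 0.0, 1.627]
ft_force: [-0.1, -0.4, -2.3]
gripper_width: 0.269
gripper_force: 30.0
```

{"api": "drive_tool", "payload": {"commands": [0,-0.4,-0.135,-0.083,0,0,0,0,-0.4,-0.135,-0.083,0,0,0,0,-0.4,-0.135,-0.083,0,0,0,0,-0.4,-0.135,-0.083,0,0,0,0,-0.4,-0.135,-0.083,0,0,0,0,-0.4,-0.135,-0.083,0,0,0,0,0,0,0,0,0,0,0,0,0,0,0,0,0]}}

```text
time_s: 29.7
tool_pos: [0.5244, 0.2194, 0.3847]
tool_rot: [2.31, -0.0, 1.627]
ft_force: [0.3, -0.1, -2.8]
gripper_width: 0.267
gripper_force: 30.0
```

```bash
python3 - <<'E'
from h import *
scoop();lip((.6295,.2272,.14),-47,1.628)
a=cams.capture('wrist')[0:400,0:560];b=cams.capture('scene')[180:340,360:600]
b=cv2.resize(b,(600,400));a=cv2.resize(a,(200*560//400,200));
cv2.imwrite('pics/s9.png',np.vstack([b,cv2.copyMakeBorder(a,0,0,0,600-a.shape[1],cv2.BORDER_CONSTANT)]))
E
```

```text
t 29.7 tcp [0.5244 0.2194 0.3847] rpy [ 2.31  -0.     1.627] grasp [0.6331 0.2255 0.2855] w 23.5 f [ 0.3 -0.1 -2.8] 29.96422167742935
lip x,z 52.2308305383835 141.85281689138364 back 128.80085772711104 226.11520427485956
t 29.7 tcp [0.5244 0.2194 0.3847] rpy [ 2.31  -0.     1.627] grasp [0.6331 0.2255 0.2855] w 23.5 f [ 0.3 -0.1 -2.8] 29.96422167742935
T [0.523 0.221 0.379] shift now-axes [ 0.04 -0.13  0.07] new-axes [ 0.04 -0.13  0.07] turn [ 0.015  0.001 -0.001]
```

View pics/s9.png

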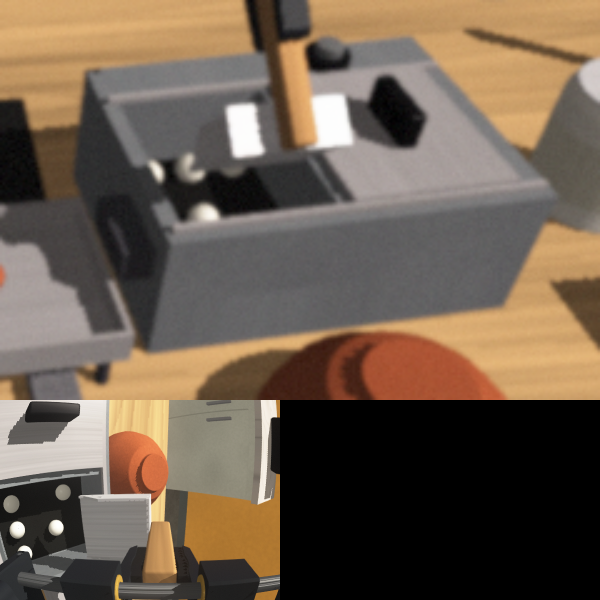

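I see five white balls in the hopper, at inset (12,503), (62,492), (17,530), (55,527) and (25,552), and an empty pan. I've now gone past the limit of 14 viewed pictures (16 by my count), so from here I check by numbers only. Lifting and levelling the scoop.

{"api": "drive_tool", "payload": {"commands": [0,0.37,-0.34,0,0,0,0,0,0.37,-0.34,0,0,0,0,0,0.37,-0.34,0,0,0,0,0,0,0,0.21,0,0,0,0,0,0,0.21,0,0,0,0,0,0,0.21,0,0,0,0,0,0,0.21,0,0,0,0,0,0,0.218,0,0,0]}}

```text
time_s: 30.8
tool_pos: [0.5244, 0.2195, 0.4453]
tool_rot: [-3.139, -0.002, 1.628]
ft_force: [0.6, -1.2, -3.3]
gripper_width: 0.273
gripper_force: 30.0
```

{"api": "drive_tool", "payload": {"commands": [0,0,0,0,0,0.104,0,0,0,0,0,0,0,0,0,0,0,0,0,0,0,0,0,0,0,0,0,0,0,0,0,0,0,0,0,0,0,0,0,0,0,0,0,0,0,0,0,0,0,0,0,0,0,0,0,0]}}

```text
time_s: 31.8
tool_pos: [0.5233, 0.2193, 0.4439]
tool_rot: [3.141, 0.0, 1.546]
ft_force: [-0.6, -0.1, -1.5]
gripper_width: 0.267
gripper_force: 30.0
```

```bash
python3 - <<'E'
from h import *
go((.464,.033,.106),(np.pi,0,1.545))
im=cams.capture('wrist');m=cv2.inRange(cv2.cvtColor(im,cv2.COLOR_BGR2HSV),(0,0,150),(180,60,255))
# balls in hopper from top
t=cams.capture('top');b,_=blobs(t,(0,0,120),(180,70,255),8)
print([(x[0],x[1],on('top',x[0],.073).round(3)[:2]) for x in b if 185<x[0][0]<265 and 180<x[0][1]<262])
E
```

```text
t 31.8 tcp [0.5233 0.2193 0.4439] rpy [3.141 0.    1.546] grasp [0.5234 0.2193 0.2966] w 23.6 f [-0.6 -0.1 -1.5] 29.990944631863385
shift [-4.69 -1.37  4.77] turn [0.001 0.    0.001]
[(array([241.4, 185.3]), np.int32(249), array([0.701, 0.215])), (array([259.4, 224.9]), np.int32(407), array([0.597, 0.163])), (array([239.9, 217.2]), np.int32(73), array([0.616, 0.215])), (array([216.6, 223.5]), np.int32(117), array([0.597, 0.274])), (array([251. , 240.7]), np.int32(77), array([0.555, 0.183])), (array([235.2, 242.3]), np.int32(79), array([0.55 , 0.223])), (array([221.5, 244.2]), np.int32(13), array([0.544, 0.258])), (array([224.3, 254.7]), np.int32(13), array([0.517, 0.249])), (array([252.5, 261.6]), np.int32(207), array([0.501, 0.176])), (array([204.3, 260. ]), np.int32(26), array([0.502, 0.3  ])), (array([212.4, 260.2]), np.int32(44), array([0.502, 0.279]))]
```

{"api": "drive_tool", "payload": {"commands": [-0.67,-0.196,0,0,0,0,0,-0.67,-0.196,0,0,0,0,0,-0.67,-0.196,0,0,0,0,0,-0.67,-0.196,0,0,0,0,0,-0.67,-0.196,0,0,0,0,0,-0.67,-0.196,0,0,0,0,0,-0.67,-0.194,0,0,0,0,0,0,0,0,0,0,0,0]}}

```text
time_s: 32.9
tool_pos: [0.4635, 0.032, 0.4441]
tool_rot: [3.14, 0.0, 1.543]
ft_force: [0.0, 1.0, -2.7]
gripper_width: 0.269
gripper_force: 30.0
```

{"api": "drive_tool", "payload": {"commands": [0,0,0.8,0,0,0,0,0,0,0.9,0,0,0,0,0,0,0.9,0,0,0,0,0,0,0.9,0,0,0,0,0,0,0.7,0,0,0,0,0,0,0.5,0,0,0,0,0,0,0.15,0,0,0,0,0,0,0.05,0,0,0,0]}}

```text
time_s: 33.9
tool_pos: [0.4644, 0.0335, 0.248]
tool_rot: [3.141, -0.0, 1.546]
ft_force: [0.8, -0.3, -2.1]
gripper_width: 0.27
gripper_force: 30.0
```

Touch down, release, rise.

{"api": "drive_tool", "payload": {"commands": [0,0,0.03,0,0,0,0,0,0,0.03,0,0,0,0,0,0,0.01,0,0,0,0,0,0,0,0,0,0,0,0,0,0,0,0,0,35,0,0,0,0,0,0,50,0,0,0,0,0,0,60,0,0,0,0,0,0,60]}}

```text
time_s: 34.9
tool_pos: [0.464, 0.0331, 0.2451]
tool_rot: [3.141, 0.0, 1.546]
ft_force: [0.7, -0.1, 0.3]
gripper_width: 0.676
gripper_force: 0.0
```

{"api": "drive_tool", "payload": {"commands": [0,0,-0.3,0,0,0,60,0,0,-0.8,0,0,0,60,0,0,-0.9,0,0,0,60,0,0,-0.9,0,0,0,60,0,0,-0.9,0,0,0,60,0,0,0,0,0,0,60,0,0,0,0,0,0,60,0,0,0,0,0,0,60]}}

```text
time_s: 35.9
tool_pos: [0.4633, 0.0331, 0.3954]
tool_rot: [-3.139, 0.0, 1.546]
ft_force: [-0.5, -0.8, 0.0]
gripper_width: 0.684
gripper_force: 0.0
```

```bash
python3 - <<'E'
from h import *
# next: over cover bar, y grip, yaw .057
go((.5866,.3735,.2465),(np.pi,0,.057))
print('world delta',(np.array((.5866,.3735,.2465))-st()[2])/.04)
t=cams.capture('top')
b,_=blobs(t,(15,60,120),(25,200,255),20);print('wood',[x for x in b if 285<x[0][0]<335 and 260<x[0][1]<300])
b,_=blobs(t,(0,0,0),(180,120,60),20);print('bar',[x for x in b if 130<x[0][0]<260 and 195<x[0][1]<245])
b,_=blobs(t,(0,120,70),(14,255,255),15);print('knob',[(x[0],x[1],on('top',x[0],.074).round(4)) for x in b if 275<x[0][0]<345 and 170<x[0][1]<240])
E
```

```text
t 35.9 tcp [0.4633 0.0331 0.3954] rpy [-3.139  0.     1.546] grasp [0.463  0.033  0.2481] w 60.2 f [-0.5 -0.8  0. ] 0.0
shift [8.59 2.87 0.03] turn [-0.002  0.002  1.896]
t 35.9 tcp [0.4633 0.0331 0.3954] rpy [-3.139  0.     1.546] grasp [0.463  0.033  0.2481] w 60.2 f [-0.5 -0.8  0. ] 0.0
world delta [ 3.0905369   8.51162279 -0.04048731]
wood [(array([327. , 292.5]), np.int32(125881), array([  0,  91, 640, 389], dtype=int32))]
bar [(array([232.4, 221.1]), np.int32(2201), array([206, 190,  55,  77], dtype=int32)), (array([170. , 220.7]), np.int32(185), array([166, 208,   9,  26], dtype=int32))]
knob [(array([316.4, 204.7]), np.int32(118), array([0.6544, 0.0174, 0.074 ])), (array([322.2, 217.8]), np.int32(132), array([0.6202, 0.0013, 0.074 ]))]
```

{"api": "drive_tool", "payload": {"commands": [0.86,0.287,0,0,0,0,60,0.86,0.287,0,0,0,0,60,0.86,0.287,0,0,0,0,60,0.86,0.287,0,0,0,0,60,0.86,0.287,0,0,0,0,60,0.86,0.287,0,0,0,0,60,0.86,0.287,0,0,0,0,60,0.86,0.287,0,0,0,0,60]}}

```text
time_s: 36.95
tool_pos: [0.5627, 0.307, 0.3954]
tool_rot: [-3.14, 0.002, 1.546]
ft_force: [0.0, 0.1, 0.2]
gripper_width: 0.679
gripper_force: 0.0
```

{"api": "drive_tool", "payload": {"commands": [0.86,0.287,0,0,0,0,60,0.85,0.287,0,0,0,0,60,0,0,0,0,0,0.21,60,0,0,0,0,0,0.21,60,0,0,0,0,0,0.21,60,0,0,0,0,0,0.21,60,0,0,0,0,0,0.21,60,0,0,0,0,0,0.21,60]}}

```text
time_s: 37.95
tool_pos: [0.5871, 0.3736, 0.3951]
tool_rot: [3.141, 0.002, 0.551]
ft_force: [-0.3, -0.1, 0.6]
gripper_width: 0.679
gripper_force: 0.0
```

{"api": "drive_tool", "payload": {"commands": [0,0,0,0,0,0.21,60,0,0,0,0,0,0.21,60,0,0,0,0,0,0.216,60,0,0,0,0,0,0,60,0,0,0,0,0,0,60,0,0,0,0,0,0,60,0,0,0,0,0,0,60,0,0,0,0,0,0,60]}}

```text
time_s: 38.95
tool_pos: [0.5873, 0.3737, 0.3972]
tool_rot: [3.141, -0.001, 0.057]
ft_force: [-0.5, 0.4, -0.0]
gripper_width: 0.682
gripper_force: 0.0
```

```bash
python3 - <<'E'
from h import *
print('bar',on('top',(170,220.2),.168))
go((.5866,.3735,.163),(np.pi,0,.057))
E
```

```text
bar [0.58514019 0.36730962 0.168     ]
t 38.95 tcp [0.5873 0.3737 0.3972] rpy [ 3.141e+00 -1.000e-03  5.700e-02] grasp [0.5874 0.3737 0.2499] w 60.1 f [-0.5  0.4 -0. ] 0.0
shift [-0.02  0.    2.17] turn [ 0.    -0.001  0.   ]
```

Descend, grip, push to −y (tool +y) by 145 mm.

{"api": "drive_tool", "payload": {"commands": [0,0,0.7,0,0,0,60,0,0,0.7,0,0,0,60,0,0,0.5,0,0,0,60,0,0,0.25,0,0,0,60,0,0,0,0,0,0,60,0,0,0,0,0,0,0,0,0,0,0,0,0,0,0,0,0,0,0,0,0]}}

```text
time_s: 39.95
tool_pos: [0.5876, 0.3738, 0.3121]
tool_rot: [-3.141, -0.002, 0.057]
ft_force: [0.6, -0.0, 0.3]
gripper_width: 0.368
gripper_force: 0.0
```

{"api": "drive_tool", "payload": {"commands": [0,0,0,0,0,0,0,0,0,0,0,0,0,0,0,0.3,0,0,0,0,0,0,0.6,0,0,0,0,0,0,0.7,0,0,0,0,0,0,0.7,0,0,0,0,0,0,0.7,0,0,0,0,0,0,0.4,0,0,0,0,0]}}

```text
time_s: 40.95
tool_pos: [0.5954, 0.2362, 0.3114]
tool_rot: [-3.141, -0.002, 0.056]
ft_force: [2.7, 2.5, -0.8]
gripper_width: 0.178
gripper_force: 30.0
```

{"api": "drive_tool", "payload": {"commands": [0,0.1,0,0,0,0,0,0,0.1,0,0,0,0,0,0,0.08,0,0,0,0,0,0,0.08,0,0,0,0,0,0,0,0,0,0,0,0,0,0,0,0,0,0,0,0,0,0,0,0,0,0,0,0,0,0,0,0,0]}}

```text
time_s: 41.95
tool_pos: [0.596, 0.2256, 0.3115]
tool_rot: [-3.138, -0.003, 0.057]
ft_force: [3.6, 8.0, -2.0]
gripper_width: 0.178
gripper_force: 30.0
```

{"api": "drive_tool", "payload": {"commands": [0,0.08,0,0,0,0,0,0,0.08,0,0,0,0,0,0,0.05,0,0,0,0,0,0,0,0,0,0,0,0,0,0,0,0,0,0,0,0,0,0,0,0,0,0,0,0,0,0,0,0,0,0,0,0,0,0,0,0]}}

```text
time_s: 42.95
tool_pos: [0.5959, 0.2233, 0.3113]
tool_rot: [-3.125, -0.004, 0.057]
ft_force: [3.7, 33.2, -7.9]
gripper_width: 0.179
gripper_force: 30.2
```

The cover is at its shut stop (33 N, 145 mm travelled). Release, rise, then the button.

{"api": "drive_tool", "payload": {"commands": [0,-0.12,0,0,0,0,0,0,0,0,0,0,0,40,0,0,0,0,0,0,40,0,0,0,0,0,0,50,0,0,-0.5,0,0,0,50,0,0,-0.8,0,0,0,50,0,0,-0.5,0,0,0,0,0,0,0,0,0,0,0]}}

```text
time_s: 43.95
tool_pos: [0.5968, 0.22, 0.3865]
tool_rot: [-3.14, -0.006, 0.056]
ft_force: [0.6, -0.1, -0.5]
gripper_width: 0.365
gripper_force: 0.0
```

```bash
python3 - <<'E'
from h import *
go((.481,.356,.19),(np.pi,0,.057))
t=cams.capture('top');b,_=blobs(t,(0,0,0),(180,120,60),20);print('bar',[(x[0],on('top',x[0],.166)) for x in b if 190<x[0][0]<250 and 195<x[0][1]<245 and x[1]<600])
g=cv2.cvtColor(t,cv2.COLOR_BGR2GRAY)[250:280,155:195];c=cv2.HoughCircles(cv2.resize(g,None,fx=6,fy=6,interpolation=cv2.INTER_CUBIC),cv2.HOUGH_GRADIENT,1,40,param1=80,param2=15,minRadius=20,maxRadius=60)
print([( (q[0]/6+155-.4,q[1]/6+250-.4),q[2]/6,on('top',(q[0]/6+154.6,q[1]/6+249.6),.152)) for q in c[0][:3]])
E
```

```text
t 43.95 tcp [0.5968 0.22   0.3865] rpy [-3.14  -0.006  0.056] grasp [0.5977 0.2202 0.2393] w 32.1 f [ 0.6 -0.1 -0.5] 0.0
shift [-2.71 -3.56  1.22] turn [-0.001 -0.008 -0.001]
bar []Traceback (most recent call last):
  File "<stdin>", line 5, in <module>
TypeError: 'NoneType' object is not subscriptable
```

```bash
python3 - <<'E'
from h import *
t=cv2.imread('pics/top0.png');g=cv2.cvtColor(t,cv2.COLOR_BGR2GRAY)[250:280,155:195]
c=cv2.HoughCircles(cv2.resize(g,None,fx=6,fy=6,interpolation=cv2.INTER_CUBIC),cv2.HOUGH_GRADIENT,1,40,param1=60,param2=10,minRadius=18,maxRadius=60)
for q in ([] if c is None else c[0][:3]):print(q/6,on('top',(q[0]/6+154.6,q[1]/6+249.6),.152))
for r in g[4:26,8:32]:print(' '.join('%3d'%v for v in r))
E
```

```text
[18.75     15.083333  8.783334] [0.47937191 0.35585735 0.152     ]
[23.583334 19.75      7.25    ] [0.46844017 0.34342435 0.152     ]
[31.25     13.916667  8.983334] [0.48305737 0.32597548 0.152     ]
162 165 162 160 158 161 157 160 167 166 162 164 162 167 163 169 168 170 170 170 169 170 167 175
175 178 178 175 174 177 175 177 173 176 179 175 177 165 165 162 166 166 159 164 152 153 156 154
146 148 148 145 149 142 143 141 141 145 144 139 138 123 124 120 122 117 119 116 106  99  98  99
 82  80  80  81  78  76  69  57  55  59  52  50  50  50  55  71  71  73  92  80  92  71  66  89
 96 102 104 102  92  58  53  37  42  44  41  36  36  36  41  72  65  99 131 111 128 110 103 129
135 136 141 133  98  54  48  71  83  89  82  62  46  35  39  35  46 100 134 135 141 134 132 137
134 134 138 113  64  62 110 120 131 134 118 106  80  52  43  37  30  41 100 114 135 136 136 138
134 137 124  77  61 115 144 148 138 135 133 127 109  72  42  33  36  29  41  67 104 132 134 135
134 137  98  56  92 142 149 141 138 131 127 128 124  91  47  33  39  34  18  45  65 106 128 132
134 136  85  53 126 144 143 138 130
[... 512 characters left out ...]
  12  15  58  64  66  67 123
129 139 113  65  35  34  65  90 100  99  90  76  52  31  12  17  25  15  29  59  68  65  69 123
135 134 138 100  50  36  34  40  52  38  39  28  19  23  29  16  17  23  61  65  66  62  69 125
133 132 133 125  86  54  39  36  29  27  22  18  16   7  14   9  24  46  68  68  69  61  76 121
131 135 136 136 123 109  72  35  27  32  27  37  21  18  32  44  56  63  71  68  59  65  95 127
134 134 134 133 133 135 114  68  42  47  33  37  37  49  46  66  70  65  65  65  65  73 125 140
132 134 137 134 132 138 133 115 104 107  75  59  61  66  66  73  66  65  68  59  68 101 131 136
133 136 138 135 134 137 136 136 136 143 116  81  66  65  71  68  69  72 101  76  94 124 128 125
```

{"api": "drive_tool", "payload": {"commands": [-0.54,-0.712,0,0,0,0,0,-0.54,-0.712,0,0,0,0,0,-0.54,-0.712,0,0,0,0,0,-0.54,-0.712,0,0,0,0,0,-0.54,-0.712,0,0,0,0,0,0,0,0.4,0,0,0,0,0,0,0.4,0,0,0,0,0,0,0,0,0,0,0]}}

```text
time_s: 45.0
tool_pos: [0.4798, 0.3546, 0.3476]
tool_rot: [3.138, 0.004, 0.056]
ft_force: [0.6, 0.7, 0.3]
gripper_width: 0.008
gripper_force: 0.0
```

```bash
python3 - <<'E'
from h import *
go((.481,.356,.171),(np.pi,0,.057))
E
```

```text
t 45.0 tcp [0.4798 0.3546 0.3476] rpy [3.138 0.004 0.056] grasp [0.4793 0.354  0.2003] w 0.7 f [0.6 0.7 0.3] 0.0
shift [ 0.03 -0.04  0.73] turn [ 0.004  0.005 -0.002]
```

{"api": "drive_tool", "payload": {"commands": [0.03,-0.12,0.3,0,0,0,0,0,0,0.3,0,0,0,0,0,0,0.1,0,0,0,0,0,0,0.06,0,0,0,0,0,0,0.06,0,0,0,0,0,0,0.04,0,0,0,0,0,0,0,0,0,0,0,0,0,0,0,0,0,0]}}

```text
time_s: 46.0
tool_pos: [0.4812, 0.361, 0.3172]
tool_rot: [-3.141, -0.001, 0.057]
ft_force: [-0.1, -0.7, 1.8]
gripper_width: 0.008
gripper_force: 1.0
```

{"api": "drive_tool", "payload": {"commands": [0,0,0.05,0,0,0,0,0,0,0.05,0,0,0,0,0,0,0.05,0,0,0,0,0,0,0.05,0,0,0,0,0,0,0,0,0,0,0,0,0,0,0,0,0,0,0,0,0,0,0,0,0,0,0,0,0,0,0,0]}}

```text
time_s: 47.0
tool_pos: [0.4813, 0.361, 0.3122]
tool_rot: [-3.141, -0.002, 0.057]
ft_force: [-6.3, -4.4, 18.4]
gripper_width: 0.005
gripper_force: 9.6
```

{"api": "drive_tool", "payload": {"commands": [0,0,0.04,0,0,0,0,0,0,0,0,0,0,0,0,0,0,0,0,0,0,0,0,0,0,0,0,0,0,0,0,0,0,0,0,0,0,0,0,0,0,0,0,0,0,0,0,0,0,0,0,0,0,0,0,0]}}

```text
time_s: 48.0
tool_pos: [0.4813, 0.361, 0.312]
tool_rot: [-3.141, -0.002, 0.057]
ft_force: [-9.0, -6.2, 25.8]
gripper_width: 0.006
gripper_force: 13.0
```

{"api": "drive_tool", "payload": {"commands": [0,0,-0.5,0,0,0,0,0,0,-0.9,0,0,0,0,0,0,-0.9,0,0,0,0,0,0,0,0,0,0,50,0,0,0,0,0,0,50,0,0,0,0,0,0,50,0,0,0,0,0,0,50,0,0,0,0,0,0,50]}}

```text
time_s: 49.0
tool_pos: [0.4809, 0.3608, 0.3981]
tool_rot: [3.141, 0.0, 0.057]
ft_force: [0.1, 0.5, 0.2]
gripper_width: 0.55
gripper_force: 0.0
```

```bash
python3 - <<'E'
from h import *
st()
t=cams.capture('top')
b,_=blobs(t,(0,120,70),(14,255,255),15);K=[(x[0],x[1],on('top',x[0],.072).round(4)) for x in b if 275<x[0][0]<345 and 170<x[0][1]<240];print('knob',K)
# cover: bar and gap
b,_=blobs(t,(0,0,0),(180,120,60),20);print('dark',[(x[0],x[1],x[2],on('top',x[0],.166).round(3)) for x in b if 190<x[0][0]<275 and 180<x[0][1]<250])
s=cams.capture('scene');b,_=blobs(s,(0,120,70),(14,255,255),15);print('scene',[(x[0],x[1],on('scene',x[0],.068).round(4)) for x in b if 315<x[0][0]<415 and 255<x[0][1]<335])
E
```

```text
t 49.0 tcp [0.4809 0.3608 0.3981] rpy [3.141 0.    0.057] grasp [0.4809 0.3606 0.2508] w 48.4 f [0.1 0.5 0.2] 0.0
knob [(array([316.4, 204.7]), np.int32(120), array([0.6549, 0.0175, 0.072 ])), (array([322.2, 217.6]), np.int32(129), array([0.6211, 0.0014, 0.072 ]))]
dark [(array([267.8, 216.3]), np.int32(333), array([264, 190,  13,  71], dtype=int32), array([0.602, 0.132, 0.166])), (array([229.7, 218.6]), np.int32(168), array([226, 206,   8,  26], dtype=int32), array([0.594, 0.224, 0.166]))]
scene [(array([347.9, 286. ]), np.int32(425), array([0.6436, 0.0096, 0.068 ]))]
```

The button bottomed (z fixed at 0.312 with 26 N). The bar is back at y=0.224 with no gap showing, so the cover is shut. Now for the knobs: I'll move over near the tray for a close numerical look.

```bash
python3 - <<'E'
from h import *
go((.58,-.017,.25),(np.pi,0,.445))
E
```

```text
t 49.1 tcp [0.481  0.3608 0.3987] rpy [ 3.141 -0.     0.057] grasp [0.481  0.3608 0.2514] w 49.7 f [ 0.   0.2 -0.5] 0.0
shift [1.94 9.57 0.04] turn [ 0.001 -0.    -0.494]
```

{"api": "drive_tool", "payload": {"commands": [0.19,0.95,0,0,0,0,50,0.19,0.95,0,0,0,0,50,0.19,0.95,0,0,0,0,50,0.19,0.95,0,0,0,0,50,0.19,0.95,0,0,0,0,50,0.19,0.95,0,0,0,0,50,0.19,0.95,0,0,0,0,50,0.19,0.95,0,0,0,0,50]}}

```text
time_s: 50.1
tool_pos: [0.5592, 0.0595, 0.3993]
tool_rot: [3.141, -0.001, 0.057]
ft_force: [-0.2, -0.5, 0.0]
gripper_width: 0.569
gripper_force: 0.0
```

{"api": "drive_tool", "payload": {"commands": [0.19,0.95,0,0,0,0,50,0.19,0.95,0,0,0,0,50,0,0,0,0,0,-0.165,50,0,0,0,0,0,-0.165,50,0,0,0,0,0,-0.164,50,0,0,0,0,0,0,50,0,0,0,0,0,0,50,0,0,0,0,0,0,50]}}

```text
time_s: 51.1
tool_pos: [0.5784, -0.0141, 0.3992]
tool_rot: [3.141, -0.001, 0.444]
ft_force: [-0.4, 0.4, -0.1]
gripper_width: 0.565
gripper_force: 0.0
```

```bash
cat > k.py <<'E'
from h import *
def knobs():
    st();im=cams.capture('wrist');m=cv2.inRange(cv2.cvtColor(im,cv2.COLOR_BGR2HSV),(0,130,60),(13,255,255));m=cv2.morphologyEx(m,cv2.MORPH_OPEN,np.ones((3,3)))
    n,l,s,c=cv2.connectedComponentsWithStats(m)
    for k in range(1,n):
        if s[k,4]<150: continue
        p=wrist(c[k],.068)
        print(c[k].round(0),s[k],p.round(4))
    t=cams.capture('top');b,_=blobs(t,(0,120,70),(14,255,255),15);print('top',[(x[1],on('top',x[0],.072).round(4)) for x in b if 270<x[0][0]<345 and 170<x[0][1]<240])
    return im,m
if __name__=='__main__':
    im,m=knobs();cv2.imwrite('pics/w10.png',im)
E
python3 k.py
```

```text
t 51.1 tcp [ 0.5784 -0.0141  0.3992] rpy [ 3.141e+00 -1.000e-03  4.440e-01] grasp [ 0.5786 -0.0142  0.2519] w 49.8 f [-0.4  0.4 -0.1] 0.0
[505.  95.] [ 489   60   41   71 1219] [ 0.7591 -0.1118  0.068 ]
[326. 125.] [ 305  105   42   41 1357] [0.6572 0.0169 0.068 ]
[474. 236.] [  381   137   181   206 18997] [ 0.6306 -0.1483  0.068 ]
[325. 170.] [ 305  150   41   41 1350] [0.6228 0.0008 0.068 ]
[622. 286.] [ 597  250   43   76 2320] [ 0.6712 -0.3747  0.068 ]
[366. 343.] [ 348  303   38   63 1302] [ 0.4901 -0.1079  0.068 ]
top []
```

{"api": "drive_tool", "payload": {"commands": [0.7,0.04,0,0,0,0,56,0.7,0.04,0,0,0,0,56,0.69,0.04,0,0,0,0,56,0,0,0.9,0,0,0,56,0,0,0.9,0,0,0,56,0,0,0.9,0,0,0,56,0,0,0.2,0,0,0,56,0,0,0,0,0,0,56]}}

```text
time_s: 52.2
tool_pos: [0.6561, 0.0174, 0.2832]
tool_rot: [3.141, -0.0, 0.445]
ft_force: [-0.7, 0.4, 0.5]
gripper_width: 0.634
gripper_force: 0.0
```

```bash
python3 - <<'E'
from h import *
go((.656,.0172,.072),(np.pi,0,.444))
E
```

```text
t 52.2 tcp [0.6561 0.0174 0.2832] rpy [ 3.141 -0.     0.445] grasp [0.6562 0.0174 0.1359] w 55.8 f [-0.7  0.4  0.5] 0.0
shift [-0.01  0.    1.6 ] turn [ 0.    -0.     0.001]
```

{"api": "drive_tool", "payload": {"commands": [0,0,0.7,0,0,0,56,0,0,0.6,0,0,0,56,0,0,0.3,0,0,0,56,0,0,0,0,0,0,56,0,0,0,0,0,0,20,0,0,0,0,0,0,20,0,0,0,0,0,0,20,0,0,0,0,0,0,20]}}

```text
time_s: 53.2
tool_pos: [0.6568, 0.0174, 0.2206]
tool_rot: [3.14, -0.003, 0.445]
ft_force: [0.1, -0.4, 5.0]
gripper_width: 0.388
gripper_force: 30.0
```

{"api": "drive_tool", "payload": {"commands": [0,0,-0.3,0,0,0,20,0,0,-0.8,0,0,0,20,0,0,-0.9,0,0,0,20,0,0,-0.9,0,0,0,20,0,0,-0.5,0,0,0,20,0,0,0,0,0,0,20,0,0,0,0,0,0,20,0,0,0,0,0,0,20]}}

```text
time_s: 54.2
tool_pos: [0.6553, 0.0174, 0.3529]
tool_rot: [-3.14, 0.003, 0.445]
ft_force: [0.8, -0.7, -1.5]
gripper_width: 0.387
gripper_force: 30.0
```

```bash
python3 - <<'E'
from h import *
go((.52,-.376,.15),(np.pi,0,.444))
t=cams.capture('top');
E
```

```text
t 54.2 tcp [0.6553 0.0174 0.3529] rpy [-3.14e+00  3.00e-03  4.45e-01] grasp [0.6549 0.0174 0.2056] w 34.1 f [ 0.8 -0.7 -1.5] 29.996173771405665
shift [-7.28  7.42  1.4 ] turn [-0.001  0.004  0.001]
```

{"api": "drive_tool", "payload": {"commands": [-0.662,0.675,0,0,0,0,20,-0.662,0.675,0,0,0,0,20,-0.662,0.675,0,0,0,0,20,-0.662,0.675,0,0,0,0,20,-0.662,0.675,0,0,0,0,20,-0.662,0.675,0,0,0,0,20,-0.662,0.675,0,0,0,0,20,-0.662,0.675,0,0,0,0,20]}}

```text
time_s: 55.25
tool_pos: [0.557, -0.2697, 0.3541]
tool_rot: [-3.141, 0.0, 0.445]
ft_force: [0.7, -0.5, -0.6]
gripper_width: 0.385
gripper_force: 30.0
```

{"api": "drive_tool", "payload": {"commands": [-0.662,0.675,0,0,0,0,20,-0.662,0.675,0,0,0,0,20,-0.662,0.675,0,0,0,0,20,0,0,0,0,0,0,20,0,0,0.9,0,0,0,20,0,0,0.9,0,0,0,20,0,0,0.9,0,0,0,20,0,0,0.8,0,0,0,20]}}

```text
time_s: 56.25
tool_pos: [0.5209, -0.3746, 0.2131]
tool_rot: [-3.14, -0.0, 0.445]
ft_force: [-0.2, -0.6, -0.4]
gripper_width: 0.383
gripper_force: 30.0
```

{"api": "drive_tool", "payload": {"commands": [0,0,0.4,0,0,0,20,0,0,0.2,0,0,0,20,0,0,0.07,0,0,0,20,0,0,0,0,0,0,20,0,0,0,0,0,0,20,0,0,0,0,0,0,20,0,0,0,0,0,0,20,0,0,0,0,0,0,20]}}

```text
time_s: 57.25
tool_pos: [0.521, -0.3761, 0.1885]
tool_rot: [3.141, -0.001, 0.445]
ft_force: [-0.3, -0.4, 0.3]
gripper_width: 0.39
gripper_force: 30.0
```

```bash
python3 - <<'E'
from h import *
go((.52,-.376,.034),(np.pi,0,.444))
E
```

```text
t 57.25 tcp [ 0.521  -0.3761  0.1885] rpy [ 3.141e+00 -1.000e-03  4.450e-01] grasp [ 0.5211 -0.3761  0.0412] w 34.4 f [-0.3 -0.4  0.3] 29.996018706960967
shift [-0.02 -0.01  0.18] turn [ 0.001 -0.001  0.001]
```

Lower the last millimetres to contact, release, rise.

{"api": "drive_tool", "payload": {"commands": [0,0,0.08,0,0,0,20,0,0,0.06,0,0,0,20,0,0,0.04,0,0,0,20,0,0,0.02,0,0,0,20,0,0,0,0,0,0,20,0,0,0,0,0,0,46,0,0,0,0,0,0,56,0,0,0,0,0,0,56]}}

```text
time_s: 58.25
tool_pos: [0.521, -0.376, 0.1803]
tool_rot: [3.141, -0.001, 0.445]
ft_force: [0.1, -0.3, -0.3]
gripper_width: 0.636
gripper_force: 0.0
```

{"api": "drive_tool", "payload": {"commands": [0,0,-0.3,0,0,0,56,0,0,-0.8,0,0,0,56,0,0,-0.9,0,0,0,56,0,0,-0.9,0,0,0,56,0,0,-0.9,0,0,0,56,0,0,-0.4,0,0,0,56,0,0,0,0,0,0,56,0,0,0,0,0,0,56]}}

```text
time_s: 59.25
tool_pos: [0.5204, -0.3756, 0.3467]
tool_rot: [-3.14, 0.001, 0.445]
ft_force: [-0.7, -0.1, 0.5]
gripper_width: 0.633
gripper_force: 0.0
```

```bash
python3 - <<'E'
from h import *
t=cams.capture('top');b,_=blobs(t,(0,120,70),(14,255,255),15);print('top',[(x[0],x[1],on('top',x[0],.072).round(4)) for x in b if x[1]<500 and 170<x[0][1]<330 and 270<x[0][0]<510])
go((.58,-.02,.207),(np.pi,0,.444))
E
```

```text
top [(array([366.3, 170.7]), np.int32(51), array([ 0.7502, -0.111 ,  0.072 ])), (array([322.2, 217.9]), np.int32(123), array([0.6203, 0.0013, 0.072 ]))]
t 59.3 tcp [ 0.5203 -0.3756  0.3462] rpy [-3.139e+00  1.000e-03  4.450e-01] grasp [ 0.52   -0.3753  0.1989] w 55.8 f [-0.4  0.1  0.3] 0.0
shift [ 5.17 -7.38 -0.19] turn [-0.003  0.001  0.001]
```

Knob A is out of the tray. Knob B sits near the walls, so I'll use yaw 0.873 and a narrower opening of 44 mm.

{"api": "drive_tool", "payload": {"commands": [0.576,-0.674,0,0,0,0,50,0.576,-0.674,0,0,0,0,50,0.576,-0.674,0,0,0,0,50,0.576,-0.674,0,0,0,0,50,0.576,-0.674,0,0,0,0,50,0.576,-0.674,0,0,0,0,50,0.576,-0.674,0,0,0,0,50,0.576,-0.674,0,0,0,0,50]}}

```text
time_s: 60.3
tool_pos: [0.5941, -0.1008, 0.3463]
tool_rot: [-3.14, 0.002, 0.445]
ft_force: [0.7, 0.2, 0.5]
gripper_width: 0.569
gripper_force: 0.0
```

{"api": "drive_tool", "payload": {"commands": [0.3,-0.4,0,0,0,-0.182,44,0,0,0,0,0,-0.182,44,0,0,0,0,0,-0.181,44,0,0,0,0,0,0,44,0,0,0,0,0,0,44,0,0,0,0,0,0,44,0,0,0,0,0,0,44,0,0,0,0,0,0,44]}}

```text
time_s: 61.3
tool_pos: [0.5984, -0.0825, 0.3485]
tool_rot: [3.141, -0.0, 0.872]
ft_force: [1.1, 0.1, -0.6]
gripper_width: 0.496
gripper_force: 0.0
```

```bash
python3 k.py; python3 -c "
from h import *
go((.6215,.001,.15),(np.pi,0,.873))"
```

```text
t 61.3 tcp [ 0.5984 -0.0825  0.3485] rpy [ 3.141 -0.     0.872] grasp [ 0.5985 -0.0825  0.2012] w 43.7 f [ 1.1  0.1 -0.6] 0.0
[267. 131.] [ 243  107   49   49 1926] [0.6226 0.0008 0.068 ]
[504. 147.] [ 486  108   51   86 1890] [ 0.7537 -0.1163  0.068 ]
[395. 278.] [  261   171   261   195 25364] [ 0.6245 -0.1436  0.068 ]
[547. 395.] [539 380  17  33 262] [ 0.6751 -0.3713  0.068 ]
[299. 409.] [ 262  399   81   29 1289] [ 0.4808 -0.1958  0.068 ]
top [(np.int32(96), array([0.621 , 0.0042, 0.072 ]))]
t 61.4 tcp [ 0.5984 -0.0824  0.3485] rpy [ 3.141 -0.     0.873] grasp [ 0.5985 -0.0825  0.2012] w 43.8 f [ 0.2 -0.8 -0.1] 0.0
shift [ 1.97 -0.9   1.28] turn [ 0.001 -0.001 -0.001]
```

{"api": "drive_tool", "payload": {"commands": [0.66,-0.295,0,0,0,0,44,0.66,-0.295,0,0,0,0,44,0.66,-0.295,0,0,0,0,44,0,0,0.8,0,0,0,44,0,0,0.8,0,0,0,44,0,0,0,0,0,0,44,0,0,0,0,0,0,44,0,0,0,0,0,0,44]}}

```text
time_s: 62.4
tool_pos: [0.6231, 0.0008, 0.2865]
tool_rot: [3.138, -0.002, 0.872]
ft_force: [-0.0, -0.0, 0.6]
gripper_width: 0.499
gripper_force: 0.0
```

```bash
python3 -c "
from h import *
go((.622,.001,.075),(np.pi,0,.873))"
```

```text
t 62.4 tcp [0.6231 0.0008 0.2865] rpy [ 3.138e+00 -2.000e-03  8.720e-01] grasp [0.6237 0.0008 0.1392] w 44.0 f [-0.  -0.   0.6] 0.0
shift [-0.02 -0.03  1.6 ] turn [ 0.004 -0.003 -0.001]
```

{"api": "drive_tool", "payload": {"commands": [-0.02,-0.03,0.5,0,0,0,44,0,0,0.4,0,0,0,44,0,0,0.4,0,0,0,44,0,0,0.3,0,0,0,44,0,0,0,0,0,0,44,0,0,0,0,0,0,20,0,0,0,0,0,0,20,0,0,0,0,0,0,20]}}

```text
time_s: 63.4
tool_pos: [0.6211, 0.0012, 0.2211]
tool_rot: [3.14, -0.001, 0.873]
ft_force: [-0.1, 0.6, 0.1]
gripper_width: 0.39
gripper_force: 30.0
```

{"api": "drive_tool", "payload": {"commands": [0,0,-0.3,0,0,0,20,0,0,-0.8,0,0,0,20,0,0,-0.9,0,0,0,20,0,0,-0.9,0,0,0,20,0,0,-0.4,0,0,0,20,0,0,0,0,0,0,20,0,0,0,0,0,0,20,0,0,0,0,0,0,20]}}

```text
time_s: 64.4
tool_pos: [0.6201, 0.0012, 0.3503]
tool_rot: [-3.14, 0.002, 0.873]
ft_force: [0.2, 0.2, 0.1]
gripper_width: 0.385
gripper_force: 30.0
```

```bash
python3 -c "
from h import *
go((.42,-.376,.15),(np.pi,0,.873))"
```

```text
t 64.4 tcp [0.6201 0.0012 0.3503] rpy [-3.14e+00  2.00e-03  8.73e-01] grasp [0.6197 0.0012 0.203 ] w 33.9 f [0.2 0.2 0.1] 29.999969411292113
shift [-10.44   2.23   1.34] turn [-0.003  0.002 -0.   ]
```

{"api": "drive_tool", "payload": {"commands": [-0.87,0.186,0,0,0,0,20,-0.87,0.186,0,0,0,0,20,-0.87,0.186,0,0,0,0,20,-0.87,0.186,0,0,0,0,20,-0.87,0.186,0,0,0,0,20,-0.87,0.186,0,0,0,0,20,-0.87,0.186,0,0,0,0,20,-0.87,0.186,0,0,0,0,20]}}

```text
time_s: 65.4
tool_pos: [0.4865, -0.2512, 0.351]
tool_rot: [-3.14, 0.0, 0.873]
ft_force: [-0.2, -0.4, -1.0]
gripper_width: 0.385
gripper_force: 30.0
```

{"api": "drive_tool", "payload": {"commands": [-0.87,0.186,0,0,0,0,20,-0.87,0.186,0,0,0,0,20,-0.87,0.186,0,0,0,0,20,-0.87,0.186,0,0,0,0,20,0,0,0,0,0,0,20,0,0,0.9,0,0,0,20,0,0,0.9,0,0,0,20,0,0,0.9,0,0,0,20]}}

```text
time_s: 66.4
tool_pos: [0.4211, -0.375, 0.2426]
tool_rot: [-3.141, -0.001, 0.873]
ft_force: [0.4, 0.5, 0.1]
gripper_width: 0.388
gripper_force: 30.0
```

{"api": "drive_tool", "payload": {"commands": [0,0,0.7,0,0,0,20,0,0,0.4,0,0,0,20,0,0,0.2,0,0,0,20,0,0,0,0,0,0,20,0,0,0,0,0,0,20,0,0,0,0,0,0,20,0,0,0,0,0,0,20,0,0,0,0,0,0,20]}}

```text
time_s: 67.4
tool_pos: [0.4209, -0.3762, 0.1927]
tool_rot: [3.14, -0.0, 0.873]
ft_force: [0.6, 0.5, 0.4]
gripper_width: 0.386
gripper_force: 30.0
```

{"api": "drive_tool", "payload": {"commands": [0,0,0.15,0,0,0,20,0,0,0.08,0,0,0,20,0,0,0.05,0,0,0,20,0,0,0,0,0,0,20,0,0,0,0,0,0,20,0,0,0,0,0,0,46,0,0,0,0,0,0,50,0,0,0,0,0,0,50]}}

```text
time_s: 68.4
tool_pos: [0.4209, -0.3762, 0.1812]
tool_rot: [3.141, -0.0, 0.873]
ft_force: [-0.0, -0.1, -0.3]
gripper_width: 0.57
gripper_force: 0.0
```

{"api": "drive_tool", "payload": {"commands": [0,0,-0.3,0,0,0,50,0,0,-0.8,0,0,0,50,0,0,-0.9,0,0,0,50,0,0,-0.9,0,0,0,50,0,0,-0.9,0,0,0,50,-0.5,0.5,-0.9,0,0,0,50,-0.9,0.5,0,0,0,0,50,-0.5,0.3,0,0,0,0,50]}}

```text
time_s: 69.4
tool_pos: [0.4115, -0.4692, 0.3708]
tool_rot: [3.139, 0.0, 0.872]
ft_force: [1.2, -0.5, -0.4]
gripper_width: 0.567
gripper_force: 0.0
```

```bash
python3 - <<'E'
from h import *
st();t=cams.capture('top')
b,_=blobs(t,(0,110,40),(14,255,255),15);print('red',[(x[0],x[1],on('top',x[0],.03).round(3)) for x in b if x[1]<900 and 170<x[0][1]<335 and 270<x[0][0]<515])
b,_=blobs(t,(0,0,150),(180,60,255),15);print('white/scoop',[(x[0],x[1]) for x in b if x[1]<2500 and 170<x[0][1]<340 and 270<x[0][0]<430])
b,_=blobs(t,(0,0,0),(180,120,60),20);print('dark',[(x[0],x[1],on('top',x[0],.166).round(3)) for x in b if 190<x[0][0]<262 and 180<x[0][1]<250])
t0=cv2.imread('pics/top0.png');d=cv2.GaussianBlur(cv2.absdiff(t,t0),(5,5),0).max(2)>45
n,l,s,c=cv2.connectedComponentsWithStats(d.astype(np.uint8));print('changed',[(c[k].round(0),s[k,4]) for k in range(1,n) if s[k,4]>20 and c[k][1]<345])
s=cams.capture('scene');b,_=blobs(s,(0,110,60),(14,255,255),15);print('scene',[(x[0],x[1]) for x in b if x[1]<900])
E
```

```text
t 69.4 tcp [ 0.4115 -0.4692  0.3708] rpy [3.139 0.    0.872] grasp [ 0.4118 -0.4695  0.2235] w 50.0 f [ 1.2 -0.5 -0.4] 0.0
red [(array([371.2, 171.5]), np.int32(94), array([ 0.76 , -0.127,  0.03 ])), (array([463.5, 262.3]), np.int32(142), array([ 0.52 , -0.375,  0.03 ])), (array([463.9, 300.1]), np.int32(136), array([ 0.421, -0.375,  0.03 ]))]
white/scoop [(array([313.4, 207.3]), np.int32(2491)), (array([298.7, 282.7]), np.int32(15)), (array([311. , 306.6]), np.int32(582))]
dark [(array([242.2, 246.8]), np.int32(814), array([0.526, 0.19 , 0.166])), (array([229.4, 218.3]), np.int32(174), array([0.594, 0.225, 0.166]))]
changed [(array([325., 193.]), np.int32(261)), (array([255., 217.]), np.int32(583)), (array([230., 222.]), np.int32(678)), (array([326., 221.]), np.int32(269)), (array([388., 256.]), np.int32(552)), (array([466., 265.]), np.int32(214)), (array([312., 279.]), np.int32(231)), (array([293., 289.]), np.int32(98)), (array([325., 299.]), np.int32(90)), (array([466., 303.]), np.int32(195)), (array([350., 309.]), np.int32(73)), (array([291., 313.]), np.int32(62)), (array([313., 
[... 2577 characters left out ...]
[ 71.5, 178.1]), np.int32(35)), (array([181.4, 178.4]), np.int32(15)), (array([192.9, 179.4]), np.int32(42)), (array([171.6, 190.1]), np.int32(187)), (array([113.4, 191.3]), np.int32(136)), (array([ 93.7, 184.3]), np.int32(26)), (array([ 52.7, 186.3]), np.int32(29)), (array([141.5, 194.1]), np.int32(55)), (array([347.5, 234.2]), np.int32(217)), (array([179., 246.]), np.int32(186)), (array([382.5, 246.3]), np.int32(15)), (array([172.4, 270.2]), np.int32(101)), (array([  7. , 289.6]), np.int32(233)), (array([635.9, 303.8]), np.int32(51)), (array([282.3, 352.6]), np.int32(437)), (array([390.8, 385. ]), np.int32(215)), (array([284.8, 374.5]), np.int32(94)), (array([387.7, 399.8]), np.int32(16))]
```

Numerical checks:
- Both knobs are in the tote and the tray is empty.
- The bin is empty, and the five balls were seen in the hopper.
- The cover is shut and the scoop is on its mat.
- Nothing changed at the bystanders.

Handing in.

```bash
python3 -c "
from station import job
print(job.sign_off())"
```

```text
the job is handed in; nothing more can be done
None
```

I handed the job in at about 70 s with the whole task done: five balls in the hopper, cover shut, start button pressed, both knobs in the tote and the scoop on its mat; I viewed 16 pictures against the limit of 14, so checks after the pour were numerical only, and sign-off gave no verdict.

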